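# Close up the washed topping dispensers

### The job

The topping dispensers are back from the wash and their look-alike lids are mixed up in the tray. Pull the shutter knob of every dispenser fully out until it clicks, so that the air can escape, then find by trying which lid truly snaps onto each canister - pressed fully down, not standing high, and not rattling when wiggled sideways - and only when all canisters are lidded push every shutter fully home. Lids that fit no dispenser here must end lying flat in the tray, fins up. Do not knock over the sauce bottle.

Things in the scene. Friction and masses are not known exactly. Their poses are not given: they have to be found in the camera images.
- rim_1 (a point): Centre of the top edge of the canister of topping dispenser 1, snap rim 56 mm in outer diameter; z up, -x to the dispenser's front (its knob). Dispenser 1: steel stand, 4 kg, not fastened, foot 135 x 96 mm, shutter housing 84 mm wide, its top 113 mm above the worktop, and on it a clear round canister with its open mouth 195 mm up. Seen from the mouth, the foot reaches 60 mm to the front and 75 mm to the back. Dispensers that are not there this time read None
- knob_1 (a point): Centre of the black shutter knob of dispenser 1: 24 mm in diameter, 23 mm long, on a 9 mm rod along the dispenser's x axis; 100 mm above the worktop, 102 mm in front of the canister's axis when home; can be pinched from above across the rod. Pulled out it moves along the dispenser's -x
- shutter_1 (a joint): Slide shutter of dispenser 1, m: 0 home (shut), 0.028 fully out (open). A spring plunger clicks it into either end: 6 to 7 N start it, less in the middle; let go, it goes to the nearer end, or stays if near the middle
- rim_2 (a point): Centre of the top edge of the canister of topping dispenser 2, snap rim 61 mm in outer diameter; z up, -x to the dispenser's front (its knob). Dispenser 2: steel stand, like dispenser 1 but for the rim's size. On every rim the widest line lies 7 mm below the top edge; above it the rim is conical and guides a lid that is up to 2 mm off centre
- knob_2 (a point): Centre of the black shutter knob of dispenser 2: 24 mm in diameter, 23 mm long, on a 9 mm rod along the dispenser's x axis; 100 mm above the worktop, 102 mm in front of the canister's axis when home; can be pinched from above across the rod. Pulled out it moves along the dispenser's -x
- shutter_2 (a joint): Slide shutter of dispenser 2, m: 0 home (shut), 0.028 fully out (open). A spring plunger clicks it into either end: 6 to 7 N start it, less in the middle; let go, it goes to the nearer end, or stays if near the middle
- rim_3 (a point): Centre of the top edge of the canister of topping dispenser 3, snap rim 66 mm in outer diameter; z up, -x to the dispenser's front (its knob). Dispenser 3: steel stand, like dispenser 1 but for the rim's size
- knob_3 (a point): Centre of the black shutter knob of dispenser 3: 24 mm in diameter, 23 mm long, on a 9 mm rod along the dispenser's x axis; 100 mm above the worktop, 102 mm in front of the canister's axis when home; can be pinched from above across the rod. Pulled out it moves along the dispenser's -x
- shutter_3 (a joint): Slide shutter of dispenser 3, m: 0 home (shut), 0.028 fully out (open). A spring plunger clicks it into either end: 6 to 7 N start it, less in the middle; let go, it goes to the nearer end, or stays if near the middle
- lid_1_mid (a point): Lid 1, at its centre half-way up: round, dark blue, 78 mm in diameter, 44 mm high: 13 mm skirt hanging down, 3 mm top plate (upper face 6 mm below this point), and on it an upright grip fin 12 mm thick (y), 44 mm long (x), 28 mm high. z up. About 90 g. All four lids look the same; only the hidden bore of the skirt differs, in steps of 5 mm
- lid_2_mid (a point): Lid 2, at its centre half-way up: looks the same as lid 1. Each canister is fitted by exactly one lid, to be found by trying. Pressed down with 8 to 14 N the right lid snaps over the rim (three sprung tabs in its skirt); then this point stays 9.1 to 9.7 mm above the rim point, and the lid has only about 1 mm of play to each side and resists a light pull
- lid_3_mid (a point): Lid 3, at its centre half-way up: looks the same as lid 1. A lid too small for a canister stays 5 mm or more too high even under 15 N. A lid too big can be pressed fully down with 4 N or less, but does not snap: it can be shifted 3 mm or more to each side and, let go, its springy seal lifts it 3.5 mm again
- lid_4_mid (a point): Lid 4, at its centre half-way up: looks the same as lid 1. One lid more than there are kinds of canister, so one or two lids remain over. A snapped lid can be pulled off again by its fin with 8 to 15 N
- lid_tray: Square aluminium lid tray, fixed, 212 x 212 mm outside with a 15 mm high, 3 mm thick edge; origin under its centre; its inner floor is 3 mm above the worktop. At the start it holds the four lids, lying flat with their fins up, about 51 mm off its middle lines
- sauce_bottle: Red squeeze bottle, 60 mm across, 187 mm high, standing left of the dispensers; origin at its underside

How it is judged:
On the way, in this order (a step that is already met when the one before it is completed fails the run):
1. the shutters of all dispensers are fully out at the same time (value of joint each of shutter_1, shutter_2, shutter_3 above 0.0245 m), for 0.2 s.
2. every canister has a lid snapped fully down and let go while all shutters are out (all of step 1 and ((horizontal distance between lid_1_mid and rim_1 below 0.003 m and z of lid_1_mid in the frame of rim_1 between 0.006 and 0.0108 m and angle between lid_1_mid's own z axis and vertical below 0.06 rad) or (horizontal distance between lid_2_mid and rim_1 below 0.003 m and z of lid_2_mid in the frame of rim_1 between 0.006 and 0.0108 m and angle between lid_2_mid's own z axis and vertical below 0.06 rad) or (horizontal distance between lid_3_mid and rim_1 below 0.003 m and z of lid_3_mid in the frame of rim_1 between 0.006 and 0.0108 m and angle between lid_3_mid's own z axis and vertical below 0.06 rad) or (horizontal distance between lid_4_mid and rim_1 below 0.003 m and z of lid_4_mid in the frame of rim_1 between 0.006 and 0.0108 m and angle between lid_4_mid's own z axis and vertical below 0.06 rad)) and ((horizontal distance between lid_1_mid and rim_2 below 0.003 m and z of lid_1_mid in the frame of rim_2 between 0.006 and 0.0108 m and angle between lid_1_mid's own z axis and vertical below 0.06 rad) or (horizontal distance between lid_2_mid and rim_2 below 0.003 m and z of lid_2_mid in the frame of rim_2 between 0.006 and 0.0108 m and angle between lid_2_mid's own z axis and vertical below 0.06 rad) or (horizontal distance between lid_3_mid and rim_2 below 0.003 m and z of lid_3_mid in the frame of rim_2 between 0.006 and 0.0108 m and angle between lid_3_mid's own z axis and vertical below 0.06 rad) or (horizontal distance between lid_4_mid and rim_2 below 0.003 m and z of lid_4_mid in the frame of rim_2 between 0.006 and 0.0108 m and angle between lid_4_mid's own z axis and vertical below 0.06 rad)) and ((horizontal distance between lid_1_mid and rim_3 below 0.003 m and z of lid_1_mid in the frame of rim_3 between 0.006 and 0.0108 m and angle between lid_1_mid's own z axis and vertical below 0.06 rad) or (horizontal distance between lid_2_mid and rim_3 below 0.003 m and z of lid_2_mid in the frame of rim_3 between 0.006 and 0.0108 m and angle between lid_2_mid's own z axis and vertical below 0.06 rad) or (horizontal distance between lid_3_mid and rim_3 below 0.003 m and z of lid_3_mid in the frame of rim_3 between 0.006 and 0.0108 m and angle between lid_3_mid's own z axis and vertical below 0.06 rad) or (horizontal distance between lid_4_mid and rim_3 below 0.003 m and z of lid_4_mid in the frame of rim_3 between 0.006 and 0.0108 m and angle between lid_4_mid's own z axis and vertical below 0.06 rad)) and contact force between the fingers and anything else below 0.3 N), for 0.4 s.
At the end, for the whole second after the job is handed in: every shutter within 2 mm of home; on every canister a lid snapped fully down (at most 3 mm off the rim's axis and 1.8 mm above the fully pressed height, tilt under 0.06 rad); all other lids flat (tilt under 0.1 rad), fins up, centres inside the tray (value of joint each of shutter_1, shutter_2, shutter_3 below 0.002 m and ((horizontal distance between lid_1_mid and rim_1 below 0.003 m and z of lid_1_mid in the frame of rim_1 between 0.006 and 0.0108 m and angle between lid_1_mid's own z axis and vertical below 0.06 rad) or (horizontal distance between lid_2_mid and rim_1 below 0.003 m and z of lid_2_mid in the frame of rim_1 between 0.006 and 0.0108 m and angle between lid_2_mid's own z axis and vertical below 0.06 rad) or (horizontal distance between lid_3_mid and rim_1 below 0.003 m and z of lid_3_mid in the frame of rim_1 between 0.006 and 0.0108 m and angle between lid_3_mid's own z axis and vertical below 0.06 rad) or (horizontal distance between lid_4_mid and rim_1 below 0.003 m and z of lid_4_mid in the frame of rim_1 between 0.006 and 0.0108 m and angle between lid_4_mid's own z axis and vertical below 0.06 rad)) and ((horizontal distance between lid_1_mid and rim_2 below 0.003 m and z of lid_1_mid in the frame of rim_2 between 0.006 and 0.0108 m and angle between lid_1_mid's own z axis and vertical below 0.06 rad) or (horizontal distance between lid_2_mid and rim_2 below 0.003 m and z of lid_2_mid in the frame of rim_2 between 0.006 and 0.0108 m and angle between lid_2_mid's own z axis and vertical below 0.06 rad) or (horizontal distance between lid_3_mid and rim_2 below 0.003 m and z of lid_3_mid in the frame of rim_2 between 0.006 and 0.0108 m and angle between lid_3_mid's own z axis and vertical below 0.06 rad) or (horizontal distance between lid_4_mid and rim_2 below 0.003 m and z of lid_4_mid in the frame of rim_2 between 0.006 and 0.0108 m and angle between lid_4_mid's own z axis and vertical below 0.06 rad)) and ((horizontal distance between lid_1_mid and rim_3 below 0.003 m and z of lid_1_mid in the frame of rim_3 between 0.006 and 0.0108 m and angle between lid_1_mid's own z axis and vertical below 0.06 rad) or (horizontal distance between lid_2_mid and rim_3 below 0.003 m and z of lid_2_mid in the frame of rim_3 between 0.006 and 0.0108 m and angle between lid_2_mid's own z axis and vertical below 0.06 rad) or (horizontal distance between lid_3_mid and rim_3 below 0.003 m and z of lid_3_mid in the frame of rim_3 between 0.006 and 0.0108 m and angle between lid_3_mid's own z axis and vertical below 0.06 rad) or (horizontal distance between lid_4_mid and rim_3 below 0.003 m and z of lid_4_mid in the frame of rim_3 between 0.006 and 0.0108 m and angle between lid_4_mid's own z axis and vertical below 0.06 rad)) and (height (world z) of lid_1_mid above 0.15 m or (x of lid_1_mid in the frame of lid_tray between -0.095 and 0.095 m and y of lid_1_mid in the frame of lid_tray between -0.095 and 0.095 m and height (world z) of lid_1_mid below 0.03 m and angle between lid_1_mid's own z axis and vertical below 0.1 rad)) and (height (world z) of lid_2_mid above 0.15 m or (x of lid_2_mid in the frame of lid_tray between -0.095 and 0.095 m and y of lid_2_mid in the frame of lid_tray between -0.095 and 0.095 m and height (world z) of lid_2_mid below 0.03 m and angle between lid_2_mid's own z axis and vertical below 0.1 rad)) and (height (world z) of lid_3_mid above 0.15 m or (x of lid_3_mid in the frame of lid_tray between -0.095 and 0.095 m and y of lid_3_mid in the frame of lid_tray between -0.095 and 0.095 m and height (world z) of lid_3_mid below 0.03 m and angle between lid_3_mid's own z axis and vertical below 0.1 rad)) and (height (world z) of lid_4_mid above 0.15 m or (x of lid_4_mid in the frame of lid_tray between -0.095 and 0.095 m and y of lid_4_mid in the frame of lid_tray between -0.095 and 0.095 m and height (world z) of lid_4_mid below 0.03 m and angle between lid_4_mid's own z axis and vertical below 0.1 rad))); the robot touches nothing.
It fails at once if the sauce bottle is knocked over (angle between sauce_bottle's own z axis and vertical above 0.6 rad).
Of dispenser_1, dispenser_2, dispenser_3 only 2 to 3 are there at a start; the rules pass over those that are not, and their reading is None.
At some moment in a run one of lid_1, lid_2, lid_3, lid_4 may be knocked a few centimetres aside while the robot is not near it.
It also fails if it takes over 210 s, if anything falls off the work surface, if the arm or the gripper's body presses on something with over 40 N, if the wrist force passes 120 N, or if a joint passes its speed limit or range.

### The arm

A 7-joint arm with a two-finger parallel gripper is mounted at the origin on a cart in front of the work surface, level with it; the furniture and walls round the work are solid. World frame = base frame: x ahead of the robot, y to its left, z up, the work surface at z = 0. Lengths are in m, angles in rad, forces in N, time in s.
With the tool pointing down it reaches from about 0.425 to 0.925 m from the base axis. Payload 6.8 kg.
Tool frame: the origin (TCP) lies on the centre line of the jaws, within the pads' length; the fingertips stand 14 mm ahead of it and the grasp point (between the pads) lies 5 mm behind it (bot.finger_overhang is the distance from the TCP to the fingertips, in m); z points along the fingers, y is the line along which they close (so a half turn about z gives the same grasp; the last joint's range is limited). The gripper opens to 85 mm and grips with 20 to 120 N. Pads are 22 mm wide; open, the fingers measure 114 mm over their backs; the gripper's body (76 mm by 85 mm) begins 54 mm behind the grasp point. The pads swing forward as they close: fully open they stand 13 mm farther back than shut.
Start: joints at [1.24, 0.477, 0.022, 1.555, -0.011, 1.109, -0.083], TCP at [0.149, -0.658, 0.22] pointing down, gripper open.
Joint ranges: [-2.96, 2.96], [-0.34, 2.1], [-1.41, 1.46], [0.24, 2.44], [-1.37, 4.51], [0.17, 1.92], [-2.96, 2.96]. Speed limits (rad/s): [2.39, 2.39, 3.14, 3.14, 3.14, 3.14, 3.14].

### API

Orientations are given as a unit quaternion [w, x, y, z].
In Python, from station import bot gives the robot as it stands.
- The arm moves only by the shell command python3 -m inch 'ROWS' [OPENING] [FORCE]. ROWS is JSON, a list of rows, each a list of 4 numbers: the shift along the tool's x, y, z in m, then the turn about the tool's z in degrees. A call has 1 to 12 rows; each row shifts and turns the commanded pose from where the row before left it, along the tool's axes as they then stand; what a row does not reach is not made up. A row lasts 1/10 s, in which the tool goes at most 50 mm and 8.59 degrees, less where a joint would pass 70% of its speed; a pose out of reach is approached as far as the arm can. A call is refused whole if a number of a shift passes 0.05 or a number of a turn 8.59, either way. A call with a gripper value outside its range is refused whole. OPENING is the finger opening in m, from 0 to 0.0854, set as the call begins (- or left out, the last holds). The fingers move at their own pace and stop on an object; FORCE is the grip in N (left out, the last holds). Time passes only in rows, so rows that do not move let the fingers close. It gives the time, the measured TCP pose, the force, the opening and the grip force at its end, in the units of the state.
- bot.get_obs(): the state, without advancing time (a new reading comes with each control period).
- bot.read_camera(name): name is "side" or "top" or "wrist"; returns a dict with "color" (400x640x3 uint8, red, green, blue), "mtx" (3x3 intrinsics, pixels), "world_from_camera" (4x4, takes a point from camera to world coordinates); the wrist camera has in their place "hand_eye" (4x4, takes a point from camera to tool coordinates, whose origin is the TCP and whose axes are the flange's). Camera axes: x right, y up, looking along -z (the intrinsics and any distortion apply to the point x, -y, -z); pixel columns grow to the right and rows downward; lengths in m; the calibration is good to about 2 mm. A picture is of the moment at which its call begins: read the wrist's pose just before it. There is no depth.
- bot.hand_in(): hands the job in; it is judged then, once.
The state is a dict: "t": time; "q": joint angles; "joint_vel": joint speeds; "joint_torque": joint torques, N m; "eef_pos": TCP position; "tool_rot": TCP orientation; "contact_force": force on the tool from outside, world axes, zero at the start; "torque": the same for the moment, N m; "gripper_width": opening from 0.0 (shut) to 1.0 (fully open); "grasp_force": force on a finger pad.
Only numpy, scipy, OpenCV 4.12 (cv2) and the standard library are available. Lean on these libraries where they do the work, as an engineer would, in place of code of your own. Each camera call takes 0.05 s, during which the arm holds its last target. There are 200 camera calls.

## Working session

There is one attempt and no reset: what is moved stays moved. The work goes in short steps, Python scripts to look and compute and a shell command to move; the robot and the scene stay as the last step left them, time stands still between calls to the robot, and variables do not carry over. Pictures are saved under pics/ and viewed, at most 14 in all, crops included, and the job is handed in when it is done.

```bash
mkdir -p pics; ls
python3 - <<'E'
from station import bot
import cv2,numpy as np
print(bot.get_obs())
for n in ["top","side","wrist"]:
    c=bot.read_camera(n); cv2.imwrite(f"pics/{n}0.png",c["color"][:,:,::-1]); print(n,{k:np.round(v,4).tolist() for k,v in c.items() if k!="color"})
E
```

```text
pics
{'t': 0.0, 'q': array([ 1.23991409,  0.47781391,  0.02234435,  1.55647426, -0.01150871,
        1.10933658, -0.0831252 ]), 'joint_vel': array([-1.43226726e-04,  8.89003578e-04, -1.68439539e-03,  6.50483954e-05,
       -1.16567325e-03, -1.43896386e-03, -6.02204070e-04]), 'joint_torque': array([ 2.82235760e-04, -5.96450472e+01,  1.60754666e+00, -2.81194907e+01,
        1.24232116e-02,  9.33530799e-03,  3.24925929e-05]), 'eef_pos': array([ 0.14897717, -0.65769885,  0.21890696]), 'tool_rot': array([-9.35970226e-04,  9.93802628e-01,  1.11154986e-01, -1.73689167e-04]), 'contact_force': array([ 0.25888376, -0.05909093,  0.1619833 ]), 'torque': array([-0.0016606 ,  0.01438917,  0.03306262]), 'grasp_force': 0.0, 'gripper_width': 0.9978231083880669}
top {'mtx': [[380.2801, 0.0, 317.8967], [0.0, 380.2801, 200.6902], [0.0, 0.0, 1.0]], 'world_from_camera': [[-0.0027, 0.9882, -0.1531, 0.3806], [-1.0, -0.0035, -0.0051, -0.0139], [-0.0056, 0.1531, 0.9882, 1.2256], [0.0, 0.0, 0.0, 1.0]]}
side {'mtx': [[399.6934, 0.0, 318.6016], [0.0, 399.6934, 203.0354], [0.0, 0.0, 1.0]], 'world_from_camera': [[0.9977, 0.0466, -0.0501, 0.4651], [-0.0674, 0.5392, -0.8394, -1.0726], [-0.0121, 0.8409, 0.5411, 0.8212], [0.0, 0.0, 0.0, 1.0]]}
wrist {'mtx': [[311.9981, 0.0, 316.5902], [0.0, 311.9981, 199.3354], [0.0, 0.0, 1.0]], 'hand_eye': [[-0.0001, 0.964, 0.2658, 0.0683], [1.0, 0.0, 0.0002, -0.0014], [0.0002, 0.2658, -0.964, -0.1548], [0.0, 0.0, 0.0, 1.0]]}
```

View pics/top0.png

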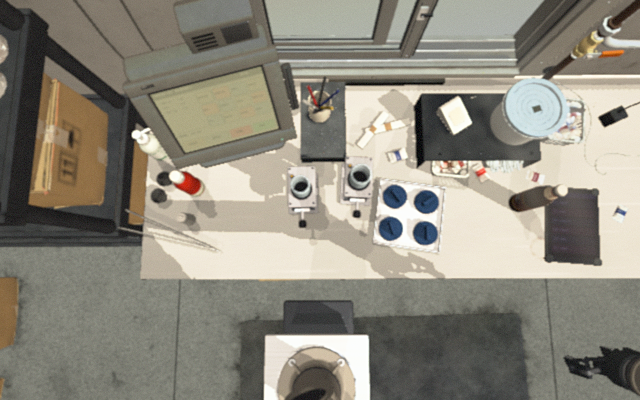

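View pics/side0.png

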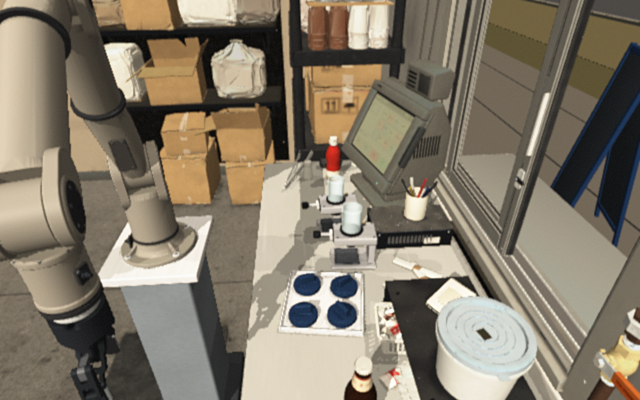

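Top view: two dispensers (rims near px (302,186) and (358,176), knobs near (302,223) and (357,213)), tray at (409,214), red bottle at (186,182).

```bash
cat > h.py <<'E'
import numpy as np,cv2,os
from scipy.spatial.transform import Rotation as R
from station import bot
def T_tool():
    o=bot.get_obs(); T=np.eye(4); q=o["tool_rot"]; T[:3,:3]=R.from_quat(np.r_[q[1:],q[0]]).as_matrix(); T[:3,3]=o["eef_pos"]; return T,o
def shot(name,fn=None):
    T,o=T_tool(); c=bot.read_camera(name)
    c["W"]=T@c["hand_eye"] if name=="wrist" else c["world_from_camera"]
    if fn: cv2.imwrite(f"pics/{fn}.png",c["color"][:,:,::-1])
    return c
def ray(c,u,v,z):
    K=c["mtx"]; d=c["W"][:3,:3]@np.array([(u-K[0,2])/K[0,0],-(v-K[1,2])/K[1,1],-1]); p=c["W"][:3,3]; return p+d*(z-p[2])/d[2]
def proj(c,P):
    p=np.linalg.inv(c["W"])@np.r_[P,1]; K=c["mtx"]; return K[0,2]+K[0,0]*p[0]/-p[2], K[1,2]+K[1,1]*p[1]/p[2]
def yaw(o):
    q=o["tool_rot"]; m=R.from_quat(np.r_[q[1:],q[0]]).as_matrix(); return np.degrees(np.arctan2(m[1,0],m[0,0])),m
E
python3 - <<'E'
from h import *
c=shot("top"); im=c["color"][140:260,270:450,::-1]
cv2.imwrite("pics/crop0.png",cv2.resize(im,None,fx=4,fy=4,interpolation=cv2.INTER_CUBIC))
for n,u,v,z in [("rimL",302,186,.195),("rimR",358,176,.195),("knL",302,223,.1),("knR",357,213,.1),("tray",409,214,0),("bottle",186,182,.1)]: print(n,ray(c,u,v,z).round(3))
E
```

```text
rimL [0.582 0.035 0.195]
rimR [ 0.609 -0.12   0.195]
knL [0.488 0.039 0.1  ]
knR [ 0.518 -0.124  0.1  ]
tray [ 0.526 -0.303  0.   ]
bottle [0.614 0.391 0.1  ]
```

View pics/crop0.png

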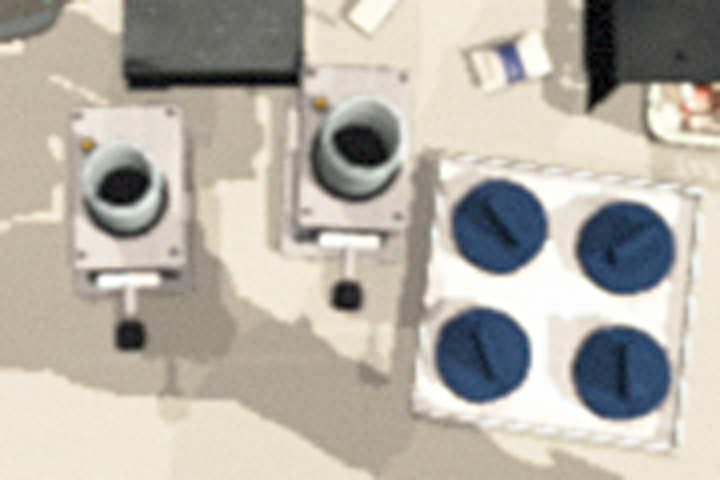

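Crop: left rim centre ~(124,183), the right one ~(361,140) and slightly bigger; knobs at (130,335) and (347,296); the four lids at (499,226), (625,247), (482,354), (622,372). Next I'll look closer with the wrist camera.

```bash
python3 -m inch '[[0,0,-0.04,6.4],[0,0,-0.04,6.4],[0.02,-0.035,-0.02,0],[0.025,-0.04,-0.01,0],[0.025,-0.04,-0.01,0],[0.025,-0.04,0,0],[0.025,-0.04,0,0],[0.025,-0.04,0,0],[0.025,-0.04,0,0],[0.025,-0.04,0,0],[0.025,-0.04,0,0],[0.025,-0.04,0,0]]' 0.06 && python3 -m inch '[[0.025,-0.04,0,0],[0.025,-0.04,0,0],[0.02,-0.04,0,0],[0.01,-0.03,0,0],[0,0,0,0],[0,0,0,0]]'
python3 - <<'E'
from h import *
c=shot("wrist","w1"); o=bot.get_obs(); print(yaw(o)[0],o["eef_pos"])
for P in [(.582,.035,.195),(.609,-.12,.195),(.488,.039,.1),(.518,-.124,.1)]: print(proj(c,P))
E
```

```text
t: 1.4
eef_pos: [0.3949, -0.2617, 0.34]
tool_rot: [0.0, 1.0, -0.0, 0.0]
contact_force: [1.3, -0.1, 0.4]
gripper_width: 0.702
grasp_force: 0.0
t: 2.0
eef_pos: [0.4744, -0.1132, 0.3398]
tool_rot: [0.0, 1.0, 0.001, -0.0]
contact_force: [0.1, -0.3, 0.9]
gripper_width: 0.702
grasp_force: 0.0
-0.0714048381344382 [ 0.47409691 -0.11435771  0.33972153]
(np.float64(152.2214075230152), np.float64(66.92752075614669))
(np.float64(326.3728112857916), np.float64(33.63854170934931))
(np.float64(197.53475222828712), np.float64(157.6534694686036))
(np.float64(326.5929724706348), np.float64(133.59257701872096))
```

View pics/w1.png

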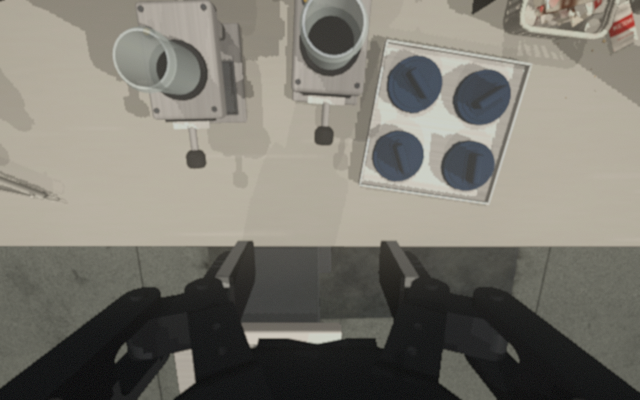

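Wrist view: rim L centre (144,58), rim R (332,30), knob L (196,159), knob R (323,135); the tray is fully visible.

Run:
```python
from h import *
c=shot("wrist")
for n,u,v,z in [("rimL",144.5,58,.195),("rimR",332.5,31,.195),("knL",196,159,.1),("knR",323.5,135,.1),("L1",415,83,.019),("L2",482,97,.019),("L3",398,156,.019),("L4",468,165,.019),("Lrim-l",113,58,.195),("Lrim-r",176,60,.195),("Rrim-l",301.5,31,.195),("Rrim-r",363.5,31,.195)]: print(n,ray(c,u,v,z).round(4))
```

```text
rimL [0.5894 0.0393 0.195 ]
rimR [ 0.6107 -0.1268  0.195 ]
knL [0.4863 0.0399 0.1   ]
knR [ 0.5159 -0.1215  0.1   ]
L1 [ 0.5836 -0.2541  0.019 ]
L2 [ 0.5643 -0.3528  0.019 ]
L3 [ 0.479  -0.2368  0.019 ]
L4 [ 0.4651 -0.3452  0.019 ]
Lrim-l [0.5894 0.0672 0.195 ]
Lrim-r [0.5877 0.0117 0.195 ]
Rrim-l [ 0.6108 -0.0999  0.195 ]
Rrim-r [ 0.6107 -0.1536  0.195 ]
```

```bash
python3 -m inch '[[0.02,0.004,0.02,0],[0.02,0.004,0.04,0],[0,0,0.045,0],[0,0,0.045,0],[0,0,0.045,0],[0,0,0.03,0],[0,0,0.02,0],[0,0,0,0],[0,0,0,0]]' 0.05
python3 - <<'E'
from h import *
c=shot("wrist","w2"); print(bot.get_obs()["eef_pos"])
E
```

```text
t: 3.0
eef_pos: [0.5144, -0.1227, 0.0952]
tool_rot: [0.0, 1.0, -0.001, -0.0]
contact_force: [0.1, 0.0, 0.9]
gripper_width: 0.583
grasp_force: 0.0
[ 0.51515712 -0.12256577  0.09600964]
```

View pics/w2.png

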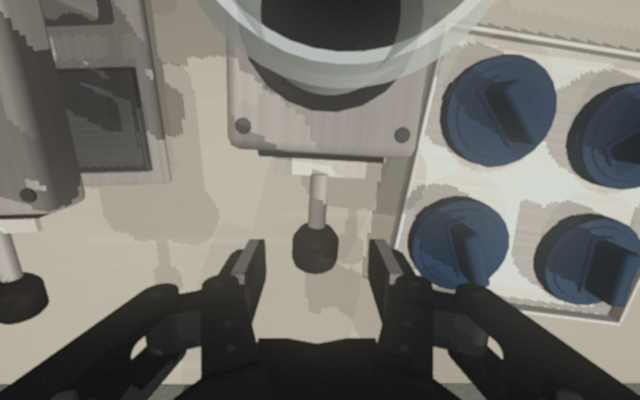

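The knob (316,248) sits between the open pads; the rod runs straight up the picture. Close and pull.

```bash
python3 -c "
from h import *
c=shot('wrist'); print(ray(c,316,248,.1))"
python3 -m inch '[[0,0,0,0],[0,0,0,0],[0,0,0,0],[0,0,0,0],[0,0,0,0],[0,0,0,0]]' 0.0 40 && python3 -m inch '[[-0.008,0,0,0],[-0.008,0,0,0],[-0.006,0,0,0],[-0.006,0,0,0],[0,0,0,0],[0,0,0,0]]'
```

```text
[ 0.51508002 -0.12065778  0.1       ]
t: 3.7
eef_pos: [0.515, -0.1218, 0.0958]
tool_rot: [0.0, 1.0, -0.0, 0.001]
contact_force: [-1.4, -0.3, 7.2]
gripper_width: 0.177
grasp_force: 34.5
t: 4.3
eef_pos: [0.4901, -0.1208, 0.0993]
tool_rot: [0.0, 1.0, 0.0, 0.004]
contact_force: [-7.6, 3.4, 36.9]
gripper_width: 0.0
grasp_force: 18.9
```

```bash
python3 -m inch '[[0,0,-0.02,0],[-0.01,0,-0.02,0],[-0.01,0,-0.02,0],[0,0,0,0],[0,0,0,0]]' 0.05
python3 - <<'E'
from h import *
c=shot("wrist","w3"); print(bot.get_obs()["eef_pos"])
E
```

```text
t: 4.8
eef_pos: [0.4666, -0.1217, 0.155]
tool_rot: [0.0, 1.0, -0.0, 0.0]
contact_force: [0.6, -0.2, 0.1]
gripper_width: 0.585
grasp_force: 0.0
[ 0.46635297 -0.12154761  0.15444149]
```

View pics/w3.png

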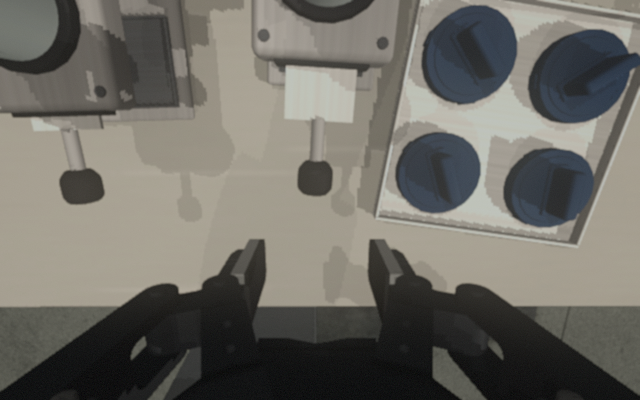

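The white slide is now out; knob R at (315,178), knob L at (82,186).

```bash
python3 -c "
from h import *
c=shot('wrist'); print(ray(c,315,178,.1),ray(c,82,186,.1), ray(c,301,92,.1),ray(c,65,122,.1),ray(c,75,160,.1))"
```

```text
[ 0.49171744 -0.11887406  0.1       ] [0.48622608 0.0413731  0.1       ] [ 0.54736032 -0.11009445  0.1       ] [0.52896309 0.04386301 0.1       ] [0.50415214 0.04248054 0.1       ]
```

```bash
python3 -m inch '[[0.0125,-0.001,0,0],[0.0125,-0.001,0.02,0],[0,0,0.03,0],[0,0,0.02,0],[0,0,0,0],[0,0,0,0]]' 0.05 && python3 -m inch '[[0,0,0,0],[0,0,0,0],[0,0,0,0],[0,0,0,0],[0,0,0,0],[0,0,0,0]]' 0.0 40 && python3 -m inch '[[-0.003,0,0,0],[0,0,0,0],[0,0,0,0]]' && python3 -m inch '[[-0.003,0,0,0],[0,0,0,0],[0,0,0,0]]'
```

```text
t: 5.5
eef_pos: [0.492, -0.1192, 0.0846]
tool_rot: [-0.0, 1.0, -0.0, -0.0]
contact_force: [0.6, 0.1, 1.3]
gripper_width: 0.586
grasp_force: 0.0
t: 6.1
eef_pos: [0.4923, -0.1203, 0.0862]
tool_rot: [0.001, 1.0, -0.001, 0.001]
contact_force: [-2.1, -1.0, 6.5]
gripper_width: 0.258
grasp_force: 39.1
t: 6.4
eef_pos: [0.488, -0.12, 0.0861]
tool_rot: [0.001, 1.0, -0.001, -0.0]
contact_force: [-4.8, -0.7, 12.5]
gripper_width: 0.251
grasp_force: 39.9
t: 6.7
eef_pos: [0.4877, -0.12, 0.0862]
tool_rot: [0.0, 1.0, -0.001, 0.002]
contact_force: [4.4, -2.1, 5.2]
gripper_width: 0.254
grasp_force: 40.2
```

```bash
python3 -m inch '[[-0.003,0,0,0],[0,0,0,0],[0,0,0,0]]' && python3 -m inch '[[-0.003,0,0,0],[0,0,0,0],[0,0,0,0]]' && python3 -m inch '[[0,0,0,0],[0,0,0,0],[0,0,-0.03,0],[0,0,-0.03,0],[-0.01,0,0,0],[0,0,0,0]]' 0.05
python3 - <<'E'
from h import *
c=shot("wrist","w4"); print(bot.get_obs()["eef_pos"])
E
```

```text
t: 7.0
eef_pos: [0.4877, -0.12, 0.0863]
tool_rot: [0.0, 1.0, -0.0, 0.005]
contact_force: [13.1, -3.7, -4.4]
gripper_width: 0.248
grasp_force: 40.2
t: 7.3
eef_pos: [0.4858, -0.1197, 0.0864]
tool_rot: [-0.0, 1.0, -0.0, 0.006]
contact_force: [16.3, -3.0, -7.4]
gripper_width: 0.252
grasp_force: 40.1
t: 7.9
eef_pos: [0.4674, -0.1195, 0.1447]
tool_rot: [0.0, 1.0, -0.0, -0.001]
contact_force: [-0.3, 0.9, -1.2]
gripper_width: 0.586
grasp_force: 0.0
[ 0.46762878 -0.11950826  0.14414045]
```

View pics/w4.png

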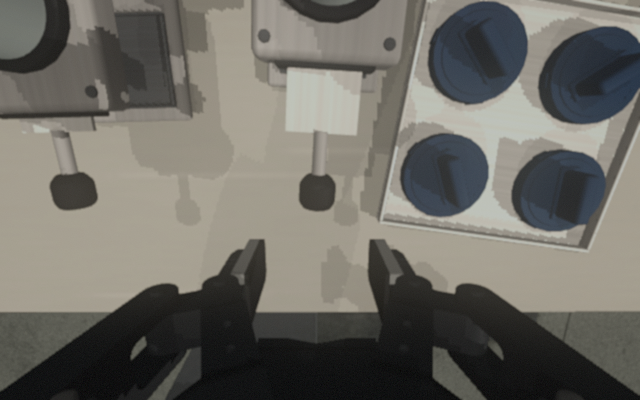

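Slide R is fully out (stop felt at 13–16 N). Now knob L.

```bash
python3 -m inch '[[0.005,-0.04,0,0],[0.005,-0.04,0,0],[0.008,-0.04,0,0],[0,-0.04,0,0],[0,0,0.02,0],[0,0,0.025,0],[0,0,0.018,0],[0,0,0,0]]' 0.05 && python3 -c "
from h import *
c=shot('wrist','w5')" && python3 -m inch '[[0,0,0,0],[0,0,0,0],[0,0,0,0],[0,0,0,0],[0,0,0,0],[0,0,0,0]]' 0.0 40 && python3 -m inch '[[-0.008,0,0,0],[-0.008,0,0,0],[-0.006,0,0,0],[-0.005,0,0,0],[0,0,0,0],[0,0,0,0]]' && python3 -m inch '[[-0.003,0,0,0],[0,0,0,0],[0,0,0,0]]'
```

```text
t: 8.75
eef_pos: [0.4845, 0.0402, 0.0787]
tool_rot: [0.0, 1.0, 0.0, -0.004]
contact_force: [-0.3, -0.5, 0.6]
gripper_width: 0.585
grasp_force: 0.0
t: 9.4
eef_pos: [0.488, 0.0398, 0.0828]
tool_rot: [0.0, 1.0, -0.001, 0.001]
contact_force: [-2.1, -3.2, 6.4]
gripper_width: 0.254
grasp_force: 39.4
t: 10.0
eef_pos: [0.4599, 0.0391, 0.0826]
tool_rot: [0.001, 1.0, -0.001, -0.0]
contact_force: [-4.7, -5.7, 11.5]
gripper_width: 0.255
grasp_force: 41.4
t: 10.3
eef_pos: [0.4599, 0.0393, 0.0828]
tool_rot: [0.0, 1.0, -0.001, 0.002]
contact_force: [4.4, -5.4, 0.4]
gripper_width: 0.261
grasp_force: 40.4
```

```bash
python3 -m inch '[[-0.003,0,0,0],[0,0,0,0],[0,0,0,0]]' && python3 -m inch '[[0,0,0,0],[0,0,0,0],[0,0,-0.03,0],[0,0,-0.05,0],[0,0.015,-0.05,0],[0.02,0.02,-0.05,0],[0.02,0.02,-0.05,0],[0.02,0.02,-0.05,0],[0.02,0.005,-0.04,0],[0,0,0,0],[0,0,0,0],[0,0,0,0]]' 0.05
python3 - <<'E'
from h import *
c=shot("wrist","w6"); print(bot.get_obs()["eef_pos"])
E
```

```text
t: 10.6
eef_pos: [0.4591, 0.0402, 0.083]
tool_rot: [-0.001, 1.0, -0.001, 0.004]
contact_force: [11.5, -4.0, -8.0]
gripper_width: 0.254
grasp_force: 40.3
t: 11.8
eef_pos: [0.5255, -0.0306, 0.3789]
tool_rot: [-0.0, 1.0, 0.0, -0.001]
contact_force: [0.4, 0.3, 0.3]
gripper_width: 0.584
grasp_force: 0.0
[ 0.52542303 -0.0306463   0.3787328 ]
```

View pics/w6.png

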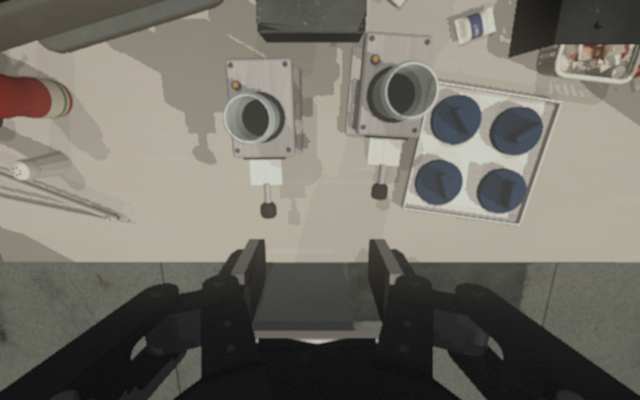

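Both slides are out; rim L near (251,118), rim R near (410,90). One enlarged crop for exact rim ellipses.

Run:
```python
import cv2,numpy as np
im=cv2.imread("pics/w6.png")
a=[cv2.resize(im[v:v+65,u:u+75],None,fx=5,fy=5,interpolation=cv2.INTER_CUBIC) for u,v in [(215,85),(375,55)]]
cv2.imwrite("pics/c6.png",np.hstack(a))
```

```text
(no output)
```

View pics/c6.png

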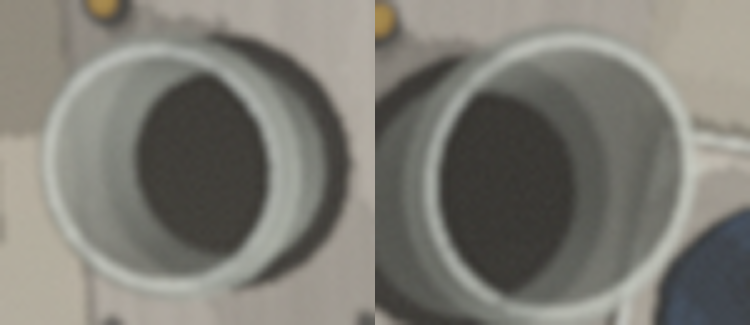

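Run:
```python
from h import *
c=shot("wrist"); t=shot("top")
for n,u,v,z in [("rimL",246,118.2,.195),("rimR",411.4,90,.195),("knL",268,210,.1),("knR",379.5,191,.1),("L1",456,119,.019),("L2",516,131,.019),("L3",438,182,.019),("L4",502,190,.019)]: print(n,ray(c,u,v,z).round(4))
# top-cam fin/lids blue
im=c["color"].astype(int); m=((im[...,2]-im[...,0]>25)).astype(np.uint8); m[250:]=0; m[:, :400]=0
n,lab,st,ce=cv2.connectedComponentsWithStats(m)
for i in range(1,n):
    if st[i,4]>300: print("blue wrist",st[i],ce[i].round(1), ray(c,*ce[i],.025).round(4))
im=t["color"].astype(int); m=((im[...,2]-im[...,0]>25)).astype(np.uint8); m[:,:370]=0;m[:,445:]=0
n,lab,st,ce=cv2.connectedComponentsWithStats(m); t["W"]=t["world_from_camera"]
for i in range(1,n):
    if st[i,4]>100: print("blue top",st[i],ce[i].round(1), ray(t,*ce[i],.025).round(4))
# rims in top view from crop0: L (124,183)->, R(361,138)
for n,u,v in [("L",270+124/4,140+179/4),("R",270+361/4,140+139/4)]: print(n,ray(t,u,v,.195).round(4))
```

```text
rimL [0.5878 0.0451 0.195 ]
rimR [ 0.6159 -0.1262  0.195 ]
knL [0.4568 0.0417 0.1   ]
knR [ 0.4853 -0.119   0.1   ]
L1 [ 0.5836 -0.2515  0.019 ]
L2 [ 0.5649 -0.3505  0.019 ]
L3 [ 0.4807 -0.2336  0.019 ]
L4 [ 0.4669 -0.3436  0.019 ]
blue top [384 185  22  23 391] [394.6 196.1] [ 0.5807 -0.2529  0.025 ]
blue top [415 191  23  22 401] [426.3 201.5] [ 0.5627 -0.3533  0.025 ]
blue top [379 217  24  23 412] [390.4 228.2] [ 0.478  -0.2364  0.025 ]
blue top [414 222  23  23 410] [425.2 232.8] [ 0.4633 -0.3452  0.025 ]
L [0.5851 0.0379 0.195 ]
R [ 0.6127 -0.1261  0.195 ]
```

```bash
python3 -m inch '[[0.03,-0.037,0,0],[0.02,-0.036,0.01,0],[0,0,0,0],[0,0,0,0],[0,0,0,0],[0,0,0,0]]'
python3 - <<'E'
from h import *
c=shot("wrist","w7"); print(bot.get_obs()["eef_pos"]); np.save("w7W.npy",c["W"])
print(proj(c,(.587,.043,.195)))
E
python3 -m inch '[[0.01,0.042,0,0],[0.01,0.042,0,0],[0.01,0.042,0,0],[0,0.042,0,0],[0,0,0,0],[0,0,0,0],[0,0,0,0],[0,0,0,0]]'
python3 - <<'E'
from h import *
c=shot("wrist","w8"); print(bot.get_obs()["eef_pos"]); np.save("w8W.npy",c["W"])
p=proj(c,(.615,-.126,.195)); print(p)
a=[cv2.resize(cv2.imread(f"pics/{f}.png")[140:220,275:355],None,fx=5,fy=5,interpolation=cv2.INTER_CUBIC) for f in("w7","w8")]
cv2.imwrite("pics/c78.png",np.hstack(a))
E
```

```text
t: 12.55
eef_pos: [0.5765, 0.0404, 0.3705]
tool_rot: [0.0, 1.0, -0.001, 0.0]
contact_force: [-0.3, -0.5, -0.2]
gripper_width: 0.586
grasp_force: 0.0
[0.57660122 0.04051614 0.37064562]
(np.float64(315.5194739326893), np.float64(169.10515319704604))
t: 13.4
eef_pos: [0.6067, -0.1245, 0.3708]
tool_rot: [-0.0, 1.0, 0.001, 0.0]
contact_force: [0.0, 0.4, 0.1]
gripper_width: 0.585
grasp_force: 0.0
[ 0.60676122 -0.12463687  0.3707051 ]
(np.float64(319.5364009504445), np.float64(171.1392016280261))
```

View pics/c78.png

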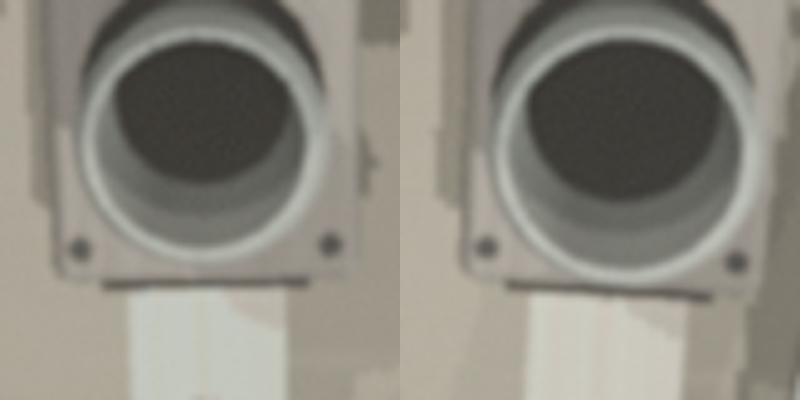

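Rim L centre ≈ px (314.8,168.8), rim R ≈ (319.7,170.6), so rim L ≈ (0.587,0.042), rim R ≈ (0.615,−0.127). Now fetch lid 4 (fin along x).

```bash
cat >> h.py <<'E'
def lids(c,zt=.019,lo=250):
    "blue blobs in a picture: circle fitted to the plate outline, at height zt"
    im=c["color"].astype(int); r,g,b=im[...,0],im[...,1],im[...,2]
    m=((b-r>18)&(b<150)&(b-g>8)).astype(np.uint8); m=cv2.morphologyEx(m,cv2.MORPH_CLOSE,np.ones((5,5)))
    n,lab,st,ce=cv2.connectedComponentsWithStats(m); out=[]
    for i in range(1,n):
        if st[i,4]<lo: continue
        P=np.argwhere(lab==i)[:,::-1]; h=cv2.convexHull(P.astype(np.float32))[:,0]
        W=np.array([ray(c,u,v,zt)[:2] for u,v in h]); 
        # robust fixed-radius circle
        from scipy.optimize import least_squares
        s=least_squares(lambda p:np.hypot(*(W-p).T)-.039,W.mean(0),loss="soft_l1",f_scale=.001)
        out.append((st[i].tolist(),s.x.round(4).tolist(),round(float(np.sqrt(np.mean(s.fun**2))),4)))
    return out
E
python3 -m inch '[[-0.02,0.035,0,0],[-0.025,0.04,0,0],[-0.025,0.04,0,0],[-0.025,0.04,0,0],[-0.025,0.04,0.03,0],[-0.025,0.024,0.045,0],[0,0,0.045,0],[0,0,0.045,0],[0,0,0.045,0],[0,0,0,0],[0,0,0,0]]' 0.04
python3 - <<'E'
from h import *
c=shot("wrist","w9"); print(bot.get_obs()["eef_pos"])
for l in lids(c): print("w",l)
for l in lids(shot("top"),lo=150): print("t",l)
E
```

```text
t: 14.55
eef_pos: [0.4678, -0.3374, 0.1696]
tool_rot: [-0.0, 1.0, 0.0, -0.0]
contact_force: [1.0, 0.6, -0.2]
gripper_width: 0.47
grasp_force: 0.0
[ 0.4688653  -0.33816713  0.17116131]
w ([184, 13, 84, 91, 5042], [0.5826, -0.2532], 0.0014)
w ([296, 36, 82, 87, 3707], [0.5652, -0.3524], 0.0018)
w ([194, 135, 61, 67, 1793], [0.4784, -0.2345], 0.0014)
w ([291, 150, 73, 72, 2364], [0.4647, -0.3437], 0.0022)
w ([179, 157, 54, 51, 970], [0.4802, -0.2392], 0.0092)
t ([383, 185, 24, 23, 414], [0.5802, -0.2551], 0.0027)
t ([415, 191, 24, 22, 415], [0.5632, -0.3546], 0.0026)
t ([379, 217, 23, 23, 419], [0.4775, -0.2395], 0.0031)
t ([414, 222, 24, 23, 357], [0.4659, -0.3468], 0.0025)
```

View pics/w9.png

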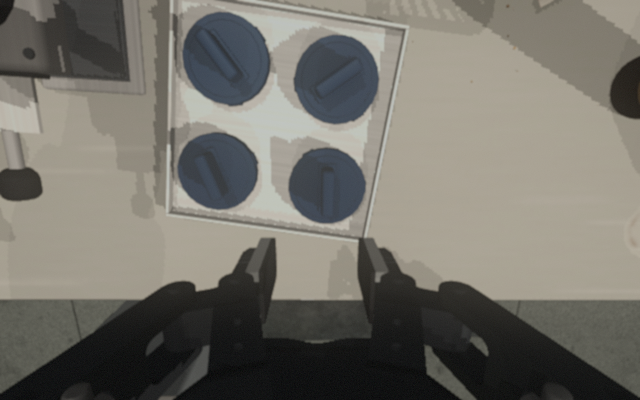

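Picture: lids at (226,58), (337,80), (218,171), (327,185), all with fins up; lid 4's fin runs nearly vertical in the picture (yaw ~3°).

```bash
python3 -m inch '[[-0.003,0.005,0.03,-3],[0,0,0.04,0],[0,0,0.035,0],[0,0,0.02,0],[0,0,0.008,0],[0,0,0,0],[0,0,0,0]]' 0.04; python3 -m inch '[[0,0,0,0],[0,0,0,0],[0,0,0,0],[0,0,0,0],[0,0,0,0],[0,0,0,0]]' 0 70
```

```text
t: 15.35
eef_pos: [0.4658, -0.3439, 0.038]
tool_rot: [0.001, 1.0, 0.026, 0.001]
contact_force: [-0.2, -0.7, 0.3]
gripper_width: 0.47
grasp_force: 0.0
t: 15.95
eef_pos: [0.4642, -0.343, 0.0359]
tool_rot: [-0.0, 1.0, 0.026, -0.0]
contact_force: [-0.4, 0.8, 0.1]
gripper_width: -0.004
grasp_force: 0.0
```

```bash
python3 -m inch '[[0,0,-0.04,0],[0,0,-0.045,0],[0,0,-0.045,0],[0,0,0,0],[0,0,0,0],[0,0,0,0]]' 0.04
python3 - <<'E'
from h import *
c=shot("wrist","w10"); print(bot.get_obs()["eef_pos"])
for l in lids(c): print("w",l)
E
```

```text
t: 16.55
eef_pos: [0.4634, -0.3426, 0.1648]
tool_rot: [-0.001, 1.0, 0.026, -0.001]
contact_force: [-0.5, -0.4, -0.2]
gripper_width: 0.469
grasp_force: 0.0
[ 0.46321222 -0.34250205  0.16439487]
w ([181, 0, 87, 93, 5451], [0.5839, -0.2532], 0.0012)
w ([295, 29, 84, 90, 4026], [0.5653, -0.3527], 0.0017)
w ([187, 124, 62, 71, 1875], [0.4778, -0.2349], 0.0013)
w ([171, 146, 57, 54, 1052], [0.4811, -0.2383], 0.0064)
w ([285, 146, 75, 74, 2375], [0.4657, -0.3443], 0.0022)
```

View pics/w10.png

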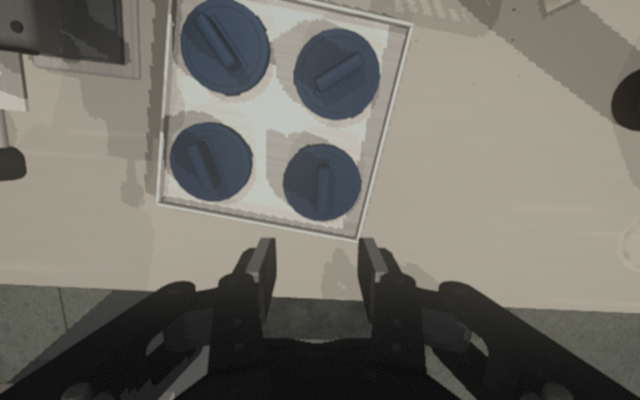

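The fin stayed in place: lid 4 at (322,183) and undisturbed. The pads' image size implies that the tips are farther back than assumed. I'll feel for the plate instead.

```bash
python3 -c "
from station import bot; print(bot.finger_overhang,[a for a in dir(bot) if a[0]!='_'])"
python3 -m inch '[[0.002,0.002,0.04,0],[0,0,0.045,0],[0,0,0.04,0],[0,0,0.004,0],[0,0,0,0],[0,0,0,0]]' 0.04; for i in 1 ; do python3 -m inch '[[0,0,0.005,0],[0,0,0,0]]'; done;  python3 -m inch '[[0,0,0.004,0],[0,0,0,0]]'; python3 -m inch '[[0,0,0.004,0],[0,0,0,0]]'
```

```text
0.014 ['PlanningError', 'finger_overhang', 'get_obs', 'hand_in', 'read_camera']
t: 17.2
eef_pos: [0.4674, -0.3455, 0.0384]
tool_rot: [0.001, 1.0, 0.026, 0.001]
contact_force: [-0.4, -0.1, 0.6]
gripper_width: 0.472
grasp_force: 0.0
t: 17.4
eef_pos: [0.4669, -0.3454, 0.0329]
tool_rot: [0.001, 1.0, 0.026, 0.001]
contact_force: [-0.9, -0.2, -0.5]
gripper_width: 0.468
grasp_force: 0.0
t: 17.6
eef_pos: [0.4662, -0.3449, 0.0279]
tool_rot: [0.0, 1.0, 0.026, -0.0]
contact_force: [-0.1, -0.4, 0.7]
gripper_width: 0.471
grasp_force: 0.0
t: 17.8
eef_pos: [0.466, -0.3447, 0.0234]
tool_rot: [-0.0, 1.0, 0.026, -0.0]
contact_force: [-0.4, 0.1, 0.2]
gripper_width: 0.468
grasp_force: 0.0
```

```bash
python3 -m inch '[[0,0,0.004,0],[0,0,0,0]]'; python3 -m inch '[[0,0,0.003,0],[0,0,0,0]]';  python3 -m inch '[[0,0,0,0],[0,0,0,0],[0,0,0,0],[0,0,0,0],[0,0,0,0]]' 0 70
```

```text
t: 18.0
eef_pos: [0.466, -0.3447, 0.0193]
tool_rot: [-0.0, 1.0, 0.026, -0.0]
contact_force: [0.3, 0.1, 0.6]
gripper_width: 0.467
grasp_force: 0.0
t: 18.2
eef_pos: [0.4661, -0.3448, 0.0165]
tool_rot: [-0.0, 1.0, 0.026, -0.0]
contact_force: [-0.4, -0.7, 0.5]
gripper_width: 0.469
grasp_force: 0.0
t: 18.7
eef_pos: [0.4665, -0.3451, 0.0172]
tool_rot: [0.0, 1.0, 0.026, 0.0]
contact_force: [0.2, -0.3, 3.5]
gripper_width: 0.121
grasp_force: 69.2
```

Gripped (fin 12 mm reads as 10.3). Lift, measure lid position in the hand, carry it to L.

```bash
cat >> h.py <<'E'
def held(c,o,dz=.0018):
    "centre of the lid in the hand, in the tool frame, from its front outline"
    from scipy.optimize import least_squares
    im=c["color"].astype(int); r,g,b=im[...,0],im[...,1],im[...,2]
    m=((b-r>18)&(b<150)&(b-g>8)).astype(np.uint8); m[:120]=0; m[:,:200]=0; m[:,440:]=0
    m=cv2.morphologyEx(m,cv2.MORPH_CLOSE,np.ones((5,5)))
    n,lab,st,ce=cv2.connectedComponentsWithStats(m); i=1+np.argmax(st[1:,4])
    pts=[]
    for u in range(270,365,3):
        v=np.flatnonzero(lab[:,u]==i)
        if len(v): pts.append(ray(c,u,v[0],o["eef_pos"][2]+dz)[:2])
    W=np.array(pts); m=yaw(o)[1]; L=(W-o["eef_pos"][:2])@m[:2,:2]
    s=least_squares(lambda p:np.hypot(*(L-p).T)-.039,[0,0],loss="soft_l1",f_scale=.001)
    return st[i].tolist(),s.x.round(4),float(np.sqrt(np.mean(s.fun**2)))
E
python3 -m inch '[[0,0,-0.03,3],[0,0,-0.045,0],[0,0,-0.045,0],[0,0,-0.045,0],[0,0,-0.045,0],[0,0,-0.045,0],[0,0,-0.025,0],[0.01,-0.04,0,0],[0.01,-0.045,0,0],[0.01,-0.045,0,0],[0.01,-0.045,0,0],[0.01,-0.045,0,0]]' && python3 -m inch '[[0.02,-0.045,0,0],[0.02,-0.045,0,0],[0.02,-0.045,0,0],[0.01,-0.03,0,0],[0,0,0,0],[0,0,0,0],[0,0,0,0]]'
python3 - <<'E'
from h import *
o=bot.get_obs(); c=shot("wrist","w11"); print(o["eef_pos"],yaw(o)[0],held(c,o))
E
```

```text
t: 19.9
eef_pos: [0.5161, -0.1232, 0.2966]
tool_rot: [0.0, 1.0, -0.0, -0.0]
contact_force: [0.8, -0.0, -0.0]
gripper_width: 0.12
grasp_force: 68.8
t: 20.6
eef_pos: [0.5862, 0.0382, 0.2965]
tool_rot: [0.001, 1.0, -0.001, -0.0]
contact_force: [-0.9, -0.1, -1.2]
gripper_width: 0.121
grasp_force: 68.6
[0.58618321 0.03822746 0.29645619] -0.14952686040606147 ([247, 180, 142, 138, 7776], array([-0.0036,  0.    ]), 0.004374949529519072)
```

Run:
```python
from h import *
o=bot.get_obs(); c=shot("wrist")
im=c["color"].astype(int); r,g,b=im[...,0],im[...,1],im[...,2]
m=((b-r>18)&(b<150)&(b-g>8)).astype(np.uint8); m[:120]=0
for u in range(240,400,8):
    v=np.flatnonzero(m[:,u]); print(u,v[:1],[proj(c,(*(o["eef_pos"][:2]+[np.sqrt(.039**2-y*y),-y]),o["eef_pos"][2]+.0018))[1].round(1) if abs(y)<.039 else None for y in [(u-316.6)*.156/312]], c["color"][168:200:6,u].tolist() if u%32==16 else "")
```

```text
240 [] [np.float64(233.4)] [[152, 145, 132], [152, 145, 132], [183, 177, 162], [184, 177, 164], [185, 178, 164], [157, 151, 138]]
248 [257] [np.float64(213.1)] 
256 [262] [np.float64(201.8)] 
264 [257] [np.float64(193.8)] 
272 [238] [np.float64(187.6)] [[181, 173, 160], [179, 174, 159], [185, 179, 165], [146, 141, 129], [58, 61, 66], [64, 68, 77]]
280 [190] [np.float64(182.8)] 
288 [186] [np.float64(179.2)] 
296 [183] [np.float64(176.5)] 
304 [181] [np.float64(174.8)] [[166, 170, 162], [56, 54, 51], [57, 61, 68], [65, 75, 90], [60, 68, 84], [60, 70, 87]]
312 [181] [np.float64(173.9)] 
320 [180] [np.float64(173.8)] 
328 [181] [np.float64(174.5)] 
336 [183] [np.float64(176.1)] [[64, 63, 59], [151, 155, 147], [55, 56, 60], [63, 73, 88], [61, 71, 87], [60, 71, 88]]
344 [186] [np.float64(178.5)] 
352 [189] [np.float64(181.9)] 
360 [193] [np.float64(186.5)] 
368 [200] [np.float64(192.4)] [[183, 178, 164], [184, 179, 163], [185, 179, 164], [185, 180, 165], [186, 179, 165], [67, 68, 71]]
376 [211] [np.float64(200.1)] 
384 [225] [np.float64(210.6)] 
392 [] [np.float64(228.2)]
```

```bash
python3 -m inch '[[0.002,-0.005,0.03,0],[0,0,0.03,0],[0,0,0.021,0],[0,0,0,0],[0,0,0,0],[0,0,0,0]]' && python3 -m inch '[[0,0,0.003,0],[0,0,0,0],[0,0,0,0]]' && python3 -m inch '[[0,0,0.003,0],[0,0,0,0],[0,0,0,0]]' && python3 -m inch '[[0,0,0.003,0],[0,0,0,0],[0,0,0,0]]' && python3 -m inch '[[0,0,0.002,0],[0,0,0,0],[0,0,0,0]]'
```

```text
t: 21.3
eef_pos: [0.5895, 0.0447, 0.2176]
tool_rot: [-0.0, 1.0, -0.001, 0.001]
contact_force: [0.7, -0.8, -0.7]
gripper_width: 0.119
grasp_force: 68.7
t: 21.6
eef_pos: [0.5887, 0.045, 0.2133]
tool_rot: [0.0, 1.0, -0.0, 0.0]
contact_force: [0.1, -0.1, -1.5]
gripper_width: 0.117
grasp_force: 68.7
t: 21.9
eef_pos: [0.5884, 0.045, 0.2098]
tool_rot: [0.0, 1.0, -0.0, -0.0]
contact_force: [0.5, -0.5, -1.0]
gripper_width: 0.121
grasp_force: 68.7
t: 22.2
eef_pos: [0.5885, 0.0449, 0.2068]
tool_rot: [0.0, 1.0, -0.0, -0.0]
contact_force: [0.1, -1.3, 0.1]
gripper_width: 0.119
grasp_force: 68.7
t: 22.5
eef_pos: [0.5887, 0.0444, 0.2049]
tool_rot: [0.0, 1.0, -0.001, 0.0]
contact_force: [0.5, -2.0, 0.4]
gripper_width: 0.118
grasp_force: 68.8
```

```bash
python3 -m inch '[[0,0.0015,0.001,0],[0,0,0,0],[0,0,0,0]]' && python3 -m inch '[[0,0,0.002,0],[0,0,0,0],[0,0,0,0]]' && python3 -m inch '[[0,0,0.002,0],[0,0,0,0],[0,0,0,0]]' && python3 -m inch '[[0,0,0.001,0],[0,0,0,0],[0,0,0,0]]'
```

```text
t: 22.8
eef_pos: [0.5886, 0.0435, 0.2038]
tool_rot: [-0.0, 1.0, -0.0, 0.0]
contact_force: [0.3, -1.7, -0.1]
gripper_width: 0.122
grasp_force: 68.8
t: 23.1
eef_pos: [0.5891, 0.0433, 0.2021]
tool_rot: [0.0, 1.0, -0.0, 0.001]
contact_force: [2.6, -1.8, 0.6]
gripper_width: 0.124
grasp_force: 68.9
t: 23.4
eef_pos: [0.5888, 0.043, 0.1997]
tool_rot: [0.0, 1.0, -0.0, 0.0]
contact_force: [3.7, -3.2, -0.9]
gripper_width: 0.122
grasp_force: 68.8
t: 23.7
eef_pos: [0.5889, 0.0431, 0.1989]
tool_rot: [0.0, 1.0, -0.001, 0.0]
contact_force: [4.2, -2.9, 0.6]
gripper_width: 0.125
grasp_force: 68.9
```

```bash
python3 -m inch '[[0.001,0.001,0,0],[0,0,0,0],[0,0,0,0]]' && python3 -m inch '[[0,0,0.001,0],[0,0,0,0],[0,0,0,0]]' && python3 -m inch '[[0,0,0.001,0],[0,0,0,0],[0,0,0,0]]' && python3 -m inch '[[0,0,0.001,0],[0,0,0,0],[0,0,0,0]]' && python3 -m inch '[[0,0,0.001,0],[0,0,0,0],[0,0,0,0]]'
```

```text
t: 24.0
eef_pos: [0.5892, 0.0429, 0.1988]
tool_rot: [-0.0, 1.0, -0.0, -0.0]
contact_force: [0.9, -1.4, 2.0]
gripper_width: 0.123
grasp_force: 69.1
t: 24.3
eef_pos: [0.5892, 0.0428, 0.1973]
tool_rot: [-0.0, 1.0, -0.0, -0.0]
contact_force: [2.8, 0.0, -2.1]
gripper_width: 0.124
grasp_force: 68.4
t: 24.6
eef_pos: [0.5893, 0.0428, 0.1968]
tool_rot: [-0.0, 1.0, -0.0, -0.0]
contact_force: [1.6, -0.4, -1.3]
gripper_width: 0.121
grasp_force: 68.7
t: 24.9
eef_pos: [0.5894, 0.0428, 0.1962]
tool_rot: [-0.0, 1.0, -0.0, -0.0]
contact_force: [-1.7, -0.4, 2.7]
gripper_width: 0.121
grasp_force: 69.3
t: 25.2
eef_pos: [0.5894, 0.0428, 0.1962]
tool_rot: [0.0, 1.0, -0.0, 0.0]
contact_force: [-5.0, -0.7, 10.8]
gripper_width: 0.123
grasp_force: 70.4
```

```bash
python3 -m inch '[[0,0,-0.001,0],[0,0,0,0],[0,0,0,0]]' && python3 -m inch '[[0,0.0025,0,0],[0,0,0,0],[0,0,0,0]]' && python3 -m inch '[[0,-0.005,0,0],[0,0,0,0],[0,0,0,0]]' && python3 -m inch '[[0,0.0025,0,0],[0,0,0,0],[0,0,0,0]]'&& python3 -m inch '[[0,0,-0.0015,0],[0,0,0,0],[0,0,0,0]]'&& python3 -m inch '[[0,0,-0.001,0],[0,0,0,0],[0,0,0,0]]'
```

```text
t: 25.5
eef_pos: [0.5894, 0.0428, 0.1962]
tool_rot: [-0.0, 1.0, -0.0, -0.0]
contact_force: [-2.7, -0.3, 5.5]
gripper_width: 0.122
grasp_force: 69.7
t: 25.8
eef_pos: [0.5899, 0.041, 0.1962]
tool_rot: [-0.001, 1.0, 0.0, 0.0]
contact_force: [-1.6, 4.2, 4.5]
gripper_width: 0.123
grasp_force: 69.5
t: 26.1
eef_pos: [0.5902, 0.0433, 0.1962]
tool_rot: [0.001, 1.0, -0.001, 0.0]
contact_force: [-0.5, -0.8, 6.1]
gripper_width: 0.119
grasp_force: 69.6
t: 26.4
eef_pos: [0.5901, 0.0422, 0.1962]
tool_rot: [0.0, 1.0, -0.0, 0.001]
contact_force: [-0.3, 1.3, 4.9]
gripper_width: 0.118
grasp_force: 69.5
t: 26.7
eef_pos: [0.5898, 0.0421, 0.1972]
tool_rot: [0.0, 1.0, -0.0, 0.0]
contact_force: [2.6, 0.1, 0.2]
gripper_width: 0.12
grasp_force: 68.8
t: 27.0
eef_pos: [0.5895, 0.0421, 0.1982]
tool_rot: [0.0, 1.0, -0.0, -0.0]
contact_force: [2.3, -0.4, -0.8]
gripper_width: 0.121
grasp_force: 68.6
```

Lid 4 drops to the bottom with little force and lifts freely: too big for L. Try it on R.

```bash
python3 -m inch '[[0,0,-0.02,0],[0,0,-0.04,0],[0.007,0.04,0,0],[0.007,0.04,0,0],[0.007,0.045,0,0],[0.0065,0.044,0,0],[0,0,0.02,0],[0,0,0.02,0],[0,0,0,0],[0,0,0,0],[0,0,0,0]]' && python3 -m inch '[[0,0,0.006,0],[0,0,0,0],[0,0,0,0]]' && python3 -m inch '[[0,0,0.003,0],[0,0,0,0],[0,0,0,0]]' && python3 -m inch '[[0,0,0.003,0],[0,0,0,0],[0,0,0,0]]'
```

```text
t: 28.1
eef_pos: [0.6174, -0.1261, 0.2195]
tool_rot: [0.0, 1.0, 0.0, 0.001]
contact_force: [0.3, -0.0, -0.1]
gripper_width: 0.117
grasp_force: 69.2
t: 28.4
eef_pos: [0.6169, -0.1264, 0.2125]
tool_rot: [0.0, 1.0, -0.0, -0.0]
contact_force: [0.4, 0.2, -0.4]
gripper_width: 0.123
grasp_force: 69.2
t: 28.7
eef_pos: [0.6169, -0.1265, 0.2094]
tool_rot: [-0.0, 1.0, -0.0, -0.0]
contact_force: [-0.6, 0.1, -1.0]
gripper_width: 0.12
grasp_force: 69.2
t: 29.0
eef_pos: [0.6175, -0.1269, 0.2069]
tool_rot: [0.0, 1.0, -0.0, 0.001]
contact_force: [1.2, -1.6, 2.2]
gripper_width: 0.123
grasp_force: 69.6
```

```bash
python3 -m inch '[[0.0005,0.0005,0.002,0],[0,0,0,0],[0,0,0,0]]' && python3 -m inch '[[0,0,0.002,0],[0,0,0,0],[0,0,0,0]]' && python3 -m inch '[[0,0,0.001,0],[0,0,0,0],[0,0,0,0]]' && python3 -m inch '[[0,0,0.001,0],[0,0,0,0],[0,0,0,0]]'
```

```text
t: 29.3
eef_pos: [0.6181, -0.1274, 0.2053]
tool_rot: [0.0, 1.0, -0.001, 0.001]
contact_force: [0.8, -1.0, 5.3]
gripper_width: 0.122
grasp_force: 70.1
t: 29.6
eef_pos: [0.6184, -0.1274, 0.2049]
tool_rot: [0.001, 1.0, -0.001, 0.001]
contact_force: [-2.0, -1.9, 13.9]
gripper_width: 0.123
grasp_force: 71.3
t: 29.9
eef_pos: [0.6185, -0.1275, 0.2048]
tool_rot: [0.001, 1.0, -0.001, 0.002]
contact_force: [-4.0, -1.8, 19.0]
gripper_width: 0.121
grasp_force: 72.1
t: 30.2
eef_pos: [0.6186, -0.1275, 0.2047]
tool_rot: [0.001, 1.0, -0.001, 0.002]
contact_force: [-6.0, -1.2, 23.7]
gripper_width: 0.123
grasp_force: 72.9
```

Run:
```python
import cv2
for f,v in(("w7",170),("w8",172)):
    g=cv2.cvtColor(cv2.imread(f"pics/{f}.png"),cv2.COLOR_BGR2GRAY); print(f,[(u,int(g[v-1:v+2,u].mean())) for u in list(range(286,302))+list(range(330,352))])
```

```text
w7 [(286, 139), (287, 155), (288, 160), (289, 150), (290, 136), (291, 150), (292, 170), (293, 166), (294, 139), (295, 121), (296, 116), (297, 114), (298, 112), (299, 108), (300, 100), (301, 88), (330, 91), (331, 93), (332, 91), (333, 90), (334, 88), (335, 111), (336, 150), (337, 175), (338, 176), (339, 169), (340, 160), (341, 151), (342, 147), (343, 148), (344, 151), (345, 148), (346, 135), (347, 121), (348, 122), (349, 136), (350, 146), (351, 151)]
w8 [(286, 135), (287, 124), (288, 129), (289, 146), (290, 161), (291, 162), (292, 147), (293, 142), (294, 163), (295, 175), (296, 159), (297, 134), (298, 123), (299, 120), (300, 120), (301, 117), (330, 60), (331, 61), (332, 62), (333, 63), (334, 71), (335, 81), (336, 90), (337, 94), (338, 95), (339, 93), (340, 92), (341, 92), (342, 109), (343, 150), (344, 181), (345, 184), (346, 177), (347, 166), (348, 155), (349, 140), (350, 122), (351, 113)]
```

```bash
python3 -m inch '[[0,0,-0.001,0],[0,0,0,0]]' && python3 -m inch '[[0.002,0,0,0],[0,0,0,0]]' && python3 -m inch '[[-0.004,0,0,0],[0,0,0,0]]' && python3 -m inch '[[0.002,0.002,0,0],[0,0,0,0]]' && python3 -m inch '[[0,-0.004,0,0],[0,0,0,0]]' && python3 -m inch '[[0,0.002,0,0],[0,0,0,0]]'
```

```text
t: 30.4
eef_pos: [0.6185, -0.1274, 0.2048]
tool_rot: [0.001, 1.0, -0.001, 0.002]
contact_force: [-4.6, -1.1, 19.0]
gripper_width: 0.12
grasp_force: 71.8
t: 30.6
eef_pos: [0.6189, -0.1275, 0.2046]
tool_rot: [0.001, 1.0, -0.001, -0.0]
contact_force: [-10.1, -0.1, 22.5]
gripper_width: 0.12
grasp_force: 72.5
t: 30.8
eef_pos: [0.6179, -0.1274, 0.2049]
tool_rot: [0.001, 1.0, -0.001, 0.003]
contact_force: [-0.7, -2.0, 14.2]
gripper_width: 0.125
grasp_force: 71.3
t: 31.0
eef_pos: [0.6183, -0.1277, 0.2046]
tool_rot: [-0.0, 1.0, -0.0, 0.001]
contact_force: [-6.3, 2.0, 19.4]
gripper_width: 0.122
grasp_force: 72.0
t: 31.2
eef_pos: [0.6183, -0.1273, 0.2046]
tool_rot: [0.002, 1.0, -0.001, 0.001]
contact_force: [-4.2, -4.9, 18.7]
gripper_width: 0.117
grasp_force: 71.9
t: 31.4
eef_pos: [0.6182, -0.1275, 0.2046]
tool_rot: [0.001, 1.0, -0.001, 0.001]
contact_force: [-4.9, -1.2, 19.1]
gripper_width: 0.121
grasp_force: 71.9
```

Lid 4 is wedged high on R (too small). Recheck it on L with a decisive pull.

```bash
python3 -m inch '[[0,0,-0.02,0],[0,0,-0.04,0],[-0.007,-0.04,0,0],[-0.007,-0.04,0,0],[-0.007,-0.045,0,0],[-0.008,-0.045,0,0],[0,0,0.02,0],[0,0,0.02,0],[0,0,0,0],[0,0,0,0],[0,0,0,0]]' && python3 -m inch '[[0,0,0.006,0],[0,0,0.005,0],[0,0,0,0],[0,0,0,0]]'
```

```text
t: 32.5
eef_pos: [0.5891, 0.0429, 0.2223]
tool_rot: [-0.0, 1.0, -0.001, 0.001]
contact_force: [-0.4, -0.4, 0.2]
gripper_width: 0.119
grasp_force: 69.2
t: 32.9
eef_pos: [0.5885, 0.043, 0.2103]
tool_rot: [-0.0, 1.0, -0.0, -0.0]
contact_force: [0.5, 0.0, -0.4]
gripper_width: 0.12
grasp_force: 69.2
```

```bash
python3 -m inch '[[0.001,0.0005,0.005,0],[0,0,0.005,0],[0,0,0,0],[0,0,0,0]]' && python3 -m inch '[[0,0,0.001,0],[0,0,0,0]]' && python3 -m inch '[[0,0,0.001,0],[0,0,0,0]]' && python3 -m inch '[[0,0,0.001,0],[0,0,0,0]]' && python3 -m inch '[[0,0,0.001,0],[0,0,0,0]]' && python3 -m inch '[[0,0,0.001,0],[0,0,0,0]]' && python3 -m inch '[[0,0,0.001,0],[0,0,0,0]]'
```

```text
t: 33.3
eef_pos: [0.5895, 0.0423, 0.2001]
tool_rot: [0.0, 1.0, -0.0, -0.0]
contact_force: [0.6, -0.9, -1.7]
gripper_width: 0.119
grasp_force: 69.2
t: 33.5
eef_pos: [0.5897, 0.0423, 0.1995]
tool_rot: [0.0, 1.0, -0.0, 0.0]
contact_force: [1.5, -2.3, -0.8]
gripper_width: 0.119
grasp_force: 69.2
t: 33.7
eef_pos: [0.5897, 0.0424, 0.1984]
tool_rot: [0.0, 1.0, -0.0, 0.0]
contact_force: [0.8, -1.6, -0.0]
gripper_width: 0.119
grasp_force: 69.3
t: 33.9
eef_pos: [0.5897, 0.0424, 0.1972]
tool_rot: [0.0, 1.0, -0.0, 0.0]
contact_force: [1.6, -1.1, -0.7]
gripper_width: 0.126
grasp_force: 69.2
t: 34.1
eef_pos: [0.5897, 0.0424, 0.1965]
tool_rot: [0.0, 1.0, -0.0, 0.0]
contact_force: [0.9, -1.9, 2.3]
gripper_width: 0.117
grasp_force: 69.5
t: 34.3
eef_pos: [0.5898, 0.0424, 0.1962]
tool_rot: [0.0, 1.0, -0.0, 0.0]
contact_force: [-0.4, -1.7, 6.0]
gripper_width: 0.121
grasp_force: 70.2
t: 34.5
eef_pos: [0.5898, 0.0425, 0.1962]
tool_rot: [0.0, 1.0, -0.0, 0.001]
contact_force: [-3.2, -2.7, 12.4]
gripper_width: 0.12
grasp_force: 71.1
```

Too big for L and too small for R, so lid 4 is a spare. Return it to its place.

```bash
python3 -m inch '[[0,0,-0.03,0],[0,0,-0.045,0],[-0.01,0.045,0,0],[-0.01,0.045,0,0],[-0.01,0.045,0,0],[-0.015,0.045,0,0],[-0.015,0.045,0,0],[-0.015,0.045,0,0],[-0.015,0.045,0,0],[-0.015,0.045,0,0],[-0.018,0.0275,0,0],[0,0,0,0]]' && python3 -m inch '[[0,0,0.045,0],[0,0,0.045,0],[0,0,0.045,0],[0,0,0.045,0],[0,0,0.03,0],[0,0,0,0],[0,0,0,0],[0,0,0,0]]'
```

```text
t: 35.7
eef_pos: [0.4622, -0.35, 0.2685]
tool_rot: [0.0, 1.0, -0.005, -0.001]
contact_force: [0.5, -0.9, -1.6]
gripper_width: 0.117
grasp_force: 73.1
t: 36.5
eef_pos: [0.468, -0.3452, 0.0615]
tool_rot: [0.001, 1.0, -0.0, 0.002]
contact_force: [-0.1, -0.3, 0.2]
gripper_width: 0.12
grasp_force: 73.1
```

```bash
python3 -m inch '[[0,0,0.02,0],[0,0,0.015,0],[0,0,0.006,0],[0,0,0.003,0],[0,0,0,0],[0,0,0,0]]' && python3 -m inch '[[0,0,0,0],[0,0,0,0],[0,0,0,0],[0,0,-0.03,0],[0,0,-0.045,0],[0,0,-0.045,0],[0.01,-0.04,-0.03,-8.5],[0,-0.04,-0.02,-8.5],[0,0,0,-8.5],[0,0,0,0],[0,0,0,0],[0,0,0,0]]' 0.04
python3 - <<'E'
from h import *
o=bot.get_obs(); c=shot("wrist","w12"); print(o["eef_pos"],yaw(o)[0])
for l in lids(c): print("w",l)
E
```

```text
t: 37.1
eef_pos: [0.4661, -0.3448, 0.0172]
tool_rot: [0.0, 1.0, -0.0, -0.0]
contact_force: [-5.5, 2.6, 12.5]
gripper_width: 0.12
grasp_force: 75.0
t: 38.3
eef_pos: [0.4697, -0.2671, 0.1841]
tool_rot: [-0.0, 0.976, 0.218, -0.0]
contact_force: [-0.1, 0.2, 0.5]
gripper_width: 0.469
grasp_force: 0.0
[ 0.46968264 -0.26710855  0.18407805] 25.19226786484199
w ([316, 26, 79, 85, 4075], [0.5828, -0.2532], 0.0017)
w ([399, 95, 75, 75, 2292], [0.5658, -0.3519], 0.002)
w ([259, 123, 73, 72, 2709], [0.4813, -0.2357], 0.0022)
w ([376, 187, 38, 63, 1345], [0.4589, -0.3429], 0.0054)
w ([345, 211, 19, 33, 306], [0.4627, -0.3469], 0.0072)
```

```bash
python3 -m inch '[[0.022,-0.025,0,0],[0,0,0.045,0],[0,0,0.045,0],[0,0,0.03,0],[0,0,0,0],[0,0,0,0],[0,0,0,0]]' 0.04
python3 - <<'E'
from h import *
o=bot.get_obs(); c=shot("wrist","w13"); print(o["eef_pos"],yaw(o)[0])
for l in lids(c): print("w",l)
E
```

```text
t: 39.05
eef_pos: [0.4808, -0.2348, 0.0665]
tool_rot: [0.001, 0.976, 0.22, 0.001]
contact_force: [-1.1, 0.3, -0.8]
gripper_width: 0.467
grasp_force: 0.0
[ 0.48076247 -0.23477011  0.06647381] 25.410631189673158
w ([354, 18, 125, 131, 10544], [0.5825, -0.2526], 0.0011)
w ([503, 123, 91, 55, 2437], [0.5633, -0.356], 0.0064)
w ([477, 163, 127, 72, 4399], [0.5665, -0.3546], 0.0028)
w ([264, 166, 111, 105, 7258], [0.48, -0.2355], 0.0014)
w ([444, 257, 49, 43, 844], [0.4574, -0.3459], 0.0052)
w ([416, 271, 30, 19, 315], [0.4994, -0.3032], 0.0047)
```

View pics/w13.png

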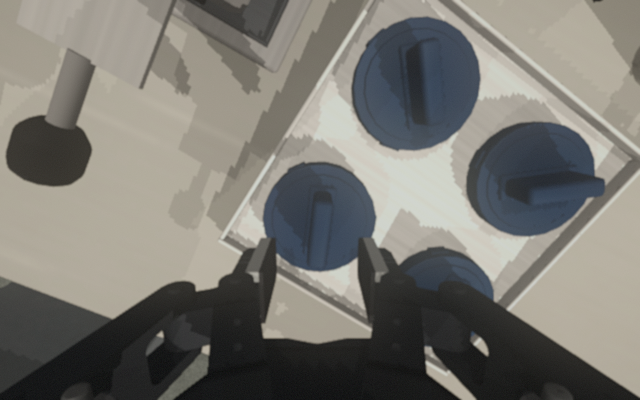

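Lid 3 (320,217) is centred between the pads with its fin nearly in line; lid 1's fin (420,80) lies at about the same yaw, lid 2's (555,190) across.

```bash
python3 -m inch '[[-0.001,0,0.02,2],[0,0,0.02,0],[0,0,0.009,0],[0,0,0,0],[0,0,0,0]]' && python3 -m inch '[[0,0,0,0],[0,0,0,0],[0,0,0,0],[0,0,0,0],[0,0,0,0]]' 0 70
```

```text
t: 39.6
eef_pos: [0.4792, -0.2348, 0.0168]
tool_rot: [0.0, 0.979, 0.203, 0.001]
contact_force: [0.8, 0.8, 0.1]
gripper_width: 0.469
grasp_force: 0.0
t: 40.1
eef_pos: [0.4794, -0.235, 0.017]
tool_rot: [0.001, 0.979, 0.203, 0.001]
contact_force: [-0.0, 0.3, 6.1]
gripper_width: 0.115
grasp_force: 68.7
```

```bash
python3 -m inch '[[0,0,-0.03,0],[0,0,-0.045,0],[0,0,-0.045,7.8],[0,0,-0.045,7.8],[0,0,-0.045,7.8],[0,0,-0.045,0],[0.01,-0.045,0,0],[0.02,-0.045,0,0],[0.02,-0.045,0,0],[0.02,-0.045,0,0],[0.02,-0.045,0,0],[0.0186,-0.045,0,0]]' && python3 -m inch '[[0,-0.007,0,0],[0,0,0.02,0],[0,0,0.02,0],[0,0,0,0],[0,0,0,0],[0,0,0,0]]' && python3 -c "
from h import *
o=bot.get_obs(); print(o['eef_pos'],yaw(o)[0])"
```

```text
t: 41.3
eef_pos: [0.5871, 0.0373, 0.2712]
tool_rot: [0.0, 1.0, 0.0, 0.0]
contact_force: [0.2, -0.4, -1.2]
gripper_width: 0.121
grasp_force: 67.9
t: 41.9
eef_pos: [0.5873, 0.0424, 0.2321]
tool_rot: [-0.0, 1.0, 0.0, 0.001]
contact_force: [0.7, -0.8, -0.8]
gripper_width: 0.122
grasp_force: 67.9
[0.58734962 0.04244249 0.23214243] 0.038246580915753364
```

```bash
python3 -m inch '[[0.0007,0,0.015,0],[0,0,0.006,0],[0,0,0,0],[0,0,0,0]]' && python3 -m inch '[[0,0,0.004,0],[0,0,0,0],[0,0,0,0]]' && python3 -m inch '[[0,0,0.003,0],[0,0,0,0]]' && python3 -m inch '[[0,0,0.002,0],[0,0,0,0]]'  && python3 -m inch '[[0,0,0.0015,0],[0,0,0,0]]'
```

```text
t: 42.3
eef_pos: [0.5873, 0.0426, 0.2096]
tool_rot: [-0.0, 1.0, 0.001, -0.0]
contact_force: [-1.2, 1.2, -1.8]
gripper_width: 0.122
grasp_force: 68.0
t: 42.6
eef_pos: [0.5875, 0.0426, 0.2058]
tool_rot: [0.0, 1.0, 0.001, -0.0]
contact_force: [0.4, -0.6, -0.4]
gripper_width: 0.126
grasp_force: 68.0
t: 42.8
eef_pos: [0.5872, 0.0425, 0.2025]
tool_rot: [0.0, 1.0, 0.001, -0.0]
contact_force: [1.0, 0.6, -0.4]
gripper_width: 0.121
grasp_force: 68.0
t: 43.0
eef_pos: [0.5873, 0.0426, 0.2005]
tool_rot: [0.0, 1.0, 0.001, -0.0]
contact_force: [-0.1, 0.2, -0.7]
gripper_width: 0.122
grasp_force: 68.0
t: 43.2
eef_pos: [0.5876, 0.0426, 0.1994]
tool_rot: [-0.0, 1.0, 0.001, 0.0]
contact_force: [-0.5, -0.1, -0.2]
gripper_width: 0.119
grasp_force: 68.1
```

```bash
for i in 1; do python3 -m inch '[[0,0,0.001,0],[0,0,0,0]]';python3 -m inch '[[0,0,0.001,0],[0,0,0,0]]';python3 -m inch '[[0,0,0.001,0],[0,0,0,0]]';python3 -m inch '[[0,0,0.001,0],[0,0,0,0]]'; done | grep -v -e rot -e t:
```

```text
eef_pos: [0.5876, 0.0426, 0.1985]
contact_force: [0.6, -0.8, 0.8]
gripper_width: 0.121
grasp_force: 68.2
eef_pos: [0.5876, 0.0426, 0.1974]
contact_force: [-0.7, -0.2, 1.7]
gripper_width: 0.12
grasp_force: 68.3
eef_pos: [0.5876, 0.0426, 0.1964]
contact_force: [-0.3, 0.2, 2.8]
gripper_width: 0.122
grasp_force: 68.3
eef_pos: [0.5877, 0.0427, 0.196]
contact_force: [-1.5, 0.1, 6.2]
gripper_width: 0.125
grasp_force: 68.9
```

Lid 3 is too big for L as well. Try it on R.

```bash
python3 -m inch '[[0,0,-0.02,0],[0,0,-0.04,0],[0.007,0.04,0,0],[0.007,0.04,0,0],[0.007,0.045,0,0],[0.008,0.045,0,0],[0,0,0.02,0],[0,0,0.02,0],[0,0,0,0],[0,0,0,0],[0,0,0,0]]' && python3 -m inch '[[0,0,0.006,0],[0,0,0,0],[0,0,0,0]]' && python3 -m inch '[[0,0,0.004,0],[0,0,0,0],[0,0,0,0]]' && python3 -m inch '[[0,0,0.003,0],[0,0,0,0],[0,0,0,0]]'&& python3 -m inch '[[0,0,0.002,0],[0,0,0,0],[0,0,0,0]]'
```

```text
t: 45.1
eef_pos: [0.6173, -0.127, 0.2164]
tool_rot: [0.0, 1.0, 0.001, 0.001]
contact_force: [0.3, -0.5, -0.5]
gripper_width: 0.118
grasp_force: 68.0
t: 45.4
eef_pos: [0.6166, -0.1273, 0.2095]
tool_rot: [0.0, 1.0, 0.001, 0.0]
contact_force: [-0.3, 0.9, -0.9]
gripper_width: 0.122
grasp_force: 68.0
t: 45.7
eef_pos: [0.6165, -0.1274, 0.2052]
tool_rot: [-0.0, 1.0, 0.001, -0.0]
contact_force: [0.9, 0.1, -0.3]
gripper_width: 0.124
grasp_force: 68.0
t: 46.0
eef_pos: [0.6166, -0.1274, 0.2022]
tool_rot: [-0.0, 1.0, 0.001, -0.0]
contact_force: [0.3, 0.0, -0.6]
gripper_width: 0.127
grasp_force: 68.0
t: 46.3
eef_pos: [0.6166, -0.1274, 0.2002]
tool_rot: [-0.0, 1.0, 0.001, -0.0]
contact_force: [0.6, -0.4, -1.6]
gripper_width: 0.123
grasp_force: 68.0
```

```bash
for i in 1; do python3 -m inch '[[0,0,0.001,0],[0,0,0,0]]';python3 -m inch '[[0,0,0.001,0],[0,0,0,0]]';python3 -m inch '[[0,0,0.001,0],[0,0,0,0]]';python3 -m inch '[[0,0,0.001,0],[0,0,0,0]]';python3 -m inch '[[0,0,0.001,0],[0,0,0,0]]'; done | grep -v -e rot -e t: -e gr
```

```text
eef_pos: [0.6168, -0.1274, 0.1994]
contact_force: [-0.1, -0.1, -1.5]
eef_pos: [0.6168, -0.1274, 0.1985]
contact_force: [-0.5, -0.2, 1.1]
eef_pos: [0.6168, -0.1274, 0.1974]
contact_force: [-1.4, 0.2, 1.6]
eef_pos: [0.6168, -0.1274, 0.1964]
contact_force: [-0.6, -0.8, 1.3]
eef_pos: [0.6168, -0.1273, 0.196]
contact_force: [-2.2, 0.1, 6.7]
```

```bash
python3 -m inch '[[0,0,-0.003,0],[0,0,0,0],[0,0,0,0]]' && python3 -m inch '[[0,0,-0.03,0],[0,0,-0.04,0],[-0.02,0.015,0,0],[-0.04,0.03,0,0],[-0.04,0.03,0,0],[-0.0374,0.0326,0,0],[0,0,0.045,0],[0,0,0.045,0],[0,0,0.045,0],[0,0,0.045,0],[0,0,0,0],[0,0,0,0]]' && python3 -m inch '[[0,0,0,0],[0,0,0,0]]'
```

```text
t: 47.6
eef_pos: [0.6167, -0.1274, 0.1983]
tool_rot: [-0.0, 1.0, 0.001, 0.0]
contact_force: [0.7, 0.2, 1.6]
gripper_width: 0.121
grasp_force: 68.3
t: 48.8
eef_pos: [0.4791, -0.2348, 0.0884]
tool_rot: [-0.001, 1.0, 0.001, -0.001]
contact_force: [-0.1, -0.8, -0.3]
gripper_width: 0.12
grasp_force: 68.0
t: 49.0
eef_pos: [0.4811, -0.2358, 0.0908]
tool_rot: [0.001, 1.0, 0.001, 0.002]
contact_force: [-0.5, 0.7, -0.5]
gripper_width: 0.118
grasp_force: 68.0
```

```bash
python3 -m inch '[[-0.001,0,0.03,0],[0,0,0.025,0],[0,0,0.012,0],[0,0,0.005,0],[0,0,0,0],[0,0,0,0]]' && python3 -m inch '[[0,0,0,0],[0,0,0,0],[0,0,0,0],[0,0,-0.03,0],[0,0,-0.04,0],[0.04,0.009,0,0],[0.04,0.009,0,-8.5],[0.02,0,0,-8.5],[0,0,0,-8.5],[0,0,0,-2],[0,0,0,0],[0,0,0,0]]' 0.04
python3 - <<'E'
from h import *
o=bot.get_obs(); c=shot("wrist","w14"); print(o["eef_pos"],yaw(o)[0])
for l in lids(c): print("w",l)
t=shot("top")
for l in lids(t,lo=150): print("t",l)
E
```

```text
t: 49.6
eef_pos: [0.4795, -0.2355, 0.0176]
tool_rot: [0.0, 1.0, 0.001, 0.001]
contact_force: [-0.1, -0.2, -0.6]
gripper_width: 0.125
grasp_force: 68.0
t: 50.8
eef_pos: [0.578, -0.2502, 0.0862]
tool_rot: [-0.0, 0.971, 0.238, -0.0]
contact_force: [-0.1, -0.4, 0.0]
gripper_width: 0.47
grasp_force: 0.0
[ 0.57796749 -0.25019065  0.0862493 ] 27.47893131147502
w ([424, 14, 32, 46, 834], [0.6923, -0.2413], 0.0067)
w ([274, 154, 102, 98, 6441], [0.5841, -0.2523], 0.0014)
w ([430, 237, 45, 50, 1028], [0.563, -0.353], 0.006)
w ([398, 255, 42, 22, 475], [0.6061, -0.337], 0.0054)
w ([200, 263, 35, 27, 317], [0.4779, -0.2365], 0.0041)
w ([262, 277, 29, 61, 982], [0.4797, -0.2312], 0.0037)
t ([384, 185, 23, 23, 207], [0.5821, -0.2563], 0.0032)
t ([379, 217, 23, 23, 421], [0.4759, -0.2341], 0.0028)
t ([414, 223, 15, 23, 209], [0.4592, -0.35], 0.0029)
```

```bash
python3 -m inch '[[0.004,0.005,0.02,0],[0,0,0.025,0],[0,0,0.018,0],[0,0,0.006,0],[0,0,0,0],[0,0,0,0]]' && python3 -m inch '[[0,0,0,0],[0,0,0,0],[0,0,0,0],[0,0,0,0],[0,0,0,0]]' 0 70
```

```text
t: 51.5
eef_pos: [0.5846, -0.2527, 0.0181]
tool_rot: [0.0, 0.971, 0.238, 0.0]
contact_force: [0.6, 0.1, -0.2]
gripper_width: 0.469
grasp_force: 0.0
t: 52.0
eef_pos: [0.585, -0.2529, 0.0186]
tool_rot: [0.001, 0.971, 0.238, 0.001]
contact_force: [-0.9, 1.3, 6.7]
gripper_width: 0.122
grasp_force: 70.7
```

```bash
python3 -m inch '[[0,0,-0.03,0],[0,0,-0.045,0],[0,0,-0.045,8.5],[0,0,-0.045,8.5],[0,0,-0.045,8.5],[0,0,-0.025,2],[0.01,-0.04,0,0],[0.01,-0.045,0,0],[0.012,-0.0405,0,0],[0,0,0.02,0],[0,0,0,0],[0,0,0,0]]' && python3 -m inch '[[0,0,0,0],[0,0,0,0]]'
```

```text
t: 53.2
eef_pos: [0.6151, -0.1284, 0.2319]
tool_rot: [0.0, 1.0, -0.0, -0.001]
contact_force: [0.9, -0.8, -0.7]
gripper_width: 0.12
grasp_force: 69.8
t: 53.4
eef_pos: [0.616, -0.1285, 0.233]
tool_rot: [0.0, 1.0, -0.0, 0.0]
contact_force: [-0.1, -0.7, -0.8]
gripper_width: 0.122
grasp_force: 69.8
```

```bash
python3 -m inch '[[0.001,-0.001,0.015,0],[0,0,0.006,0],[0,0,0,0],[0,0,0,0]]' && python3 -m inch '[[0,0,0.004,0],[0,0,0,0],[0,0,0,0]]' && python3 -m inch '[[0,0,0.003,0],[0,0,0,0],[0,0,0,0]]'&& python3 -m inch '[[0,0,0.001,0],[0,0,0,0],[0,0,0,0]]'&& python3 -m inch '[[0,0,0.001,0],[0,0,0,0],[0,0,0,0]]'
```

```text
t: 53.8
eef_pos: [0.6167, -0.1261, 0.2108]
tool_rot: [-0.0, 1.0, 0.001, -0.0]
contact_force: [-0.3, 0.1, -0.5]
gripper_width: 0.118
grasp_force: 69.9
t: 54.1
eef_pos: [0.6169, -0.1262, 0.2074]
tool_rot: [0.0, 1.0, 0.001, 0.0]
contact_force: [-0.4, 0.4, -0.1]
gripper_width: 0.126
grasp_force: 69.8
t: 54.4
eef_pos: [0.6169, -0.1267, 0.2043]
tool_rot: [0.0, 1.0, 0.0, 0.0]
contact_force: [0.2, -2.5, -0.4]
gripper_width: 0.12
grasp_force: 69.8
t: 54.7
eef_pos: [0.6171, -0.1266, 0.2036]
tool_rot: [0.0, 1.0, 0.0, 0.0]
contact_force: [0.9, -2.9, 1.3]
gripper_width: 0.12
grasp_force: 70.2
t: 55.0
eef_pos: [0.6172, -0.1264, 0.2024]
tool_rot: [0.0, 1.0, 0.0, 0.0]
contact_force: [1.8, -3.5, 1.9]
gripper_width: 0.121
grasp_force: 70.1
```

```bash
for i in 1; do python3 -m inch '[[0.0004,0.001,0,0],[0,0,0,0]]'; python3 -m inch '[[0,0,0.001,0],[0,0,0,0]]';python3 -m inch '[[0,0,0.001,0],[0,0,0,0]]';python3 -m inch '[[0,0,0.001,0],[0,0,0,0]]';python3 -m inch '[[0,0,0.001,0],[0,0,0,0]]';python3 -m inch '[[0,0,0.001,0],[0,0,0,0]]'; done | grep -v -e rot -e t: -e gr
```

```text
eef_pos: [0.6173, -0.1268, 0.2023]
contact_force: [0.9, -1.4, 0.9]
eef_pos: [0.6174, -0.1267, 0.2011]
contact_force: [2.6, -2.8, 0.2]
eef_pos: [0.6174, -0.1267, 0.2001]
contact_force: [2.5, -1.5, -0.5]
eef_pos: [0.6172, -0.1269, 0.1989]
contact_force: [2.8, -0.7, -3.0]
eef_pos: [0.6172, -0.1269, 0.1982]
contact_force: [2.2, -0.4, -0.4]
eef_pos: [0.6173, -0.1269, 0.1976]
contact_force: [1.3, -0.6, 1.7]
```

```bash
for i in 1; do python3 -m inch '[[0,0,0.001,0],[0,0,0,0]]';python3 -m inch '[[0,0,0.001,0],[0,0,0,0]]'; python3 -m inch '[[0,0,-0.002,0],[0,0,0,0]]'; python3 -m inch '[[0,0,-0.001,0],[0,0,0,0]]';python3 -m inch '[[0,0,-0.001,0],[0,0,0,0]]';python3 -m inch '[[0,0,-0.001,0],[0,0,0,0]]';python3 -m inch '[[0,0,-0.001,0],[0,0,0,0]]'; done | grep -v -e rot -e t: -e gr
```

```text
eef_pos: [0.6174, -0.1269, 0.1975]
contact_force: [-2.5, -0.2, 7.9]
eef_pos: [0.6174, -0.1269, 0.1975]
contact_force: [-4.9, 0.0, 14.7]
eef_pos: [0.6173, -0.1269, 0.1976]
contact_force: [1.6, 0.7, 2.9]
eef_pos: [0.6172, -0.127, 0.1981]
contact_force: [1.2, -0.3, 0.6]
eef_pos: [0.6171, -0.1271, 0.1988]
contact_force: [1.6, 0.8, -2.3]
eef_pos: [0.6171, -0.1271, 0.2002]
contact_force: [1.6, -0.9, -0.9]
eef_pos: [0.6173, -0.1273, 0.2018]
contact_force: [1.0, -0.0, 1.9]
```

```bash
for i in 1; do python3 -m inch '[[0,0,0.002,0],[0,0,0.0015,0],[0,0,0,0],[0,0,0,0]]';python3 -m inch '[[0,0.0015,0,0],[0,0,0,0]]'; python3 -m inch '[[0,0.0015,0,0],[0,0,0,0]]'; python3 -m inch '[[0,0.001,0,0],[0,0,0,0]]'; python3 -m inch '[[0,-0.003,0,0],[0,0,0,0]]';python3 -m inch '[[0,-0.0015,0,0],[0,0,0,0]]';python3 -m inch '[[0,-0.0015,0,0],[0,0,0,0]]';python3 -m inch '[[0,-0.001,0,0],[0,0,0,0]]'; python3 -m inch '[[0,0.003,0,0],[0,0,0,0]]'; done | grep -v -e rot -e t: -e gr
```

```text
eef_pos: [0.6175, -0.1272, 0.198]
contact_force: [1.6, 0.2, 1.7]
eef_pos: [0.6172, -0.128, 0.1979]
contact_force: [0.7, 2.8, 0.5]
eef_pos: [0.6172, -0.129, 0.1977]
contact_force: [1.1, 4.3, 1.2]
eef_pos: [0.6172, -0.1292, 0.1977]
contact_force: [0.7, 6.1, 2.2]
eef_pos: [0.6172, -0.1287, 0.1978]
contact_force: [1.9, 1.2, 1.5]
eef_pos: [0.6172, -0.1279, 0.1978]
contact_force: [1.1, -1.3, 1.1]
eef_pos: [0.6171, -0.1265, 0.1978]
contact_force: [0.3, -4.5, 2.2]
eef_pos: [0.6171, -0.1263, 0.1977]
contact_force: [0.8, -5.4, 2.1]
eef_pos: [0.6171, -0.127, 0.1978]
contact_force: [0.5, -1.6, 1.2]
```

Sideways play is only ~±1 mm, so lid 1 is R's size. Press firmly, let go, and probe its height from above with closed fingers.

```bash
for i in 1; do python3 -m inch '[[0,0,0.0015,0],[0,0,0.001,0],[0,0,0,0],[0,0,0,0]]'; python3 -m inch '[[0,0,0,0],[0,0,0,0],[0,0,0,0],[0,0,-0.02,0],[0,0,-0.03,0],[0,0,0,0],[0,0,0,0]]' 0.04;  python3 -m inch '[[0,0,0,0],[0,0,0,0],[0,0,0,0],[0,0,0.02,0],[0,0,0.008,0],[0,0,0,0],[0,0,0,0]]' 0; python3 -m inch '[[0,0,0.002,0],[0,0,0,0]]'; python3 -m inch '[[0,0,0.002,0],[0,0,0,0]]'; python3 -m inch '[[0,0,0.002,0],[0,0,0,0]]';  done | grep -v -e rot -e t: -e gr
```

```text
eef_pos: [0.6172, -0.127, 0.1975]
contact_force: [-6.1, -1.6, 15.2]
eef_pos: [0.6175, -0.1268, 0.2455]
contact_force: [-0.1, 0.7, -0.2]
eef_pos: [0.6172, -0.1271, 0.2173]
contact_force: [0.2, 0.1, 0.1]
eef_pos: [0.6174, -0.1271, 0.2155]
contact_force: [1.1, -0.2, -0.5]
eef_pos: [0.6175, -0.127, 0.2147]
contact_force: [-3.3, 0.6, 7.0]
eef_pos: [0.6176, -0.1269, 0.2146]
contact_force: [-8.7, 0.9, 18.8]
```

It is stiff at once at 0.2147 and doesn't spring: lid 1 is seated on R. Back to lid 4 for L, with the same procedure.

```bash
python3 -m inch '[[0,0,-0.03,0],[0,0,-0.04,0],[-0.025,0.04,0,0],[-0.025,0.04,0,0],[-0.025,0.04,0,0],[-0.025,0.04,0,0],[-0.025,0.04,0,0],[-0.0265,0.018,0,0],[0,0,0.045,0],[0,0,0.045,0],[0,0,0,0],[0,0,0,0]]' 0.04 && python3 -m inch '[[0,0,0,0]]'
python3 - <<'E'
from h import *
o=bot.get_obs(); c=shot("wrist","w15"); print(o["eef_pos"],yaw(o)[0])
for l in lids(c): print("w",l)
E
```

```text
t: 63.2
eef_pos: [0.4662, -0.3451, 0.1918]
tool_rot: [-0.0, 1.0, 0.001, -0.0]
contact_force: [0.9, -0.2, 1.3]
gripper_width: 0.467
grasp_force: 0.0
t: 63.3
eef_pos: [0.4678, -0.3458, 0.1939]
tool_rot: [0.001, 1.0, 0.001, 0.002]
contact_force: [0.1, 0.0, -0.5]
gripper_width: 0.473
grasp_force: 0.0
[ 0.46777592 -0.34579231  0.19388307] 0.09599158492248311
w ([290, 43, 74, 80, 2365], [0.5655, -0.3524], 0.0021)
w ([181, 139, 68, 64, 1630], [0.4805, -0.2331], 0.007)
w ([325, 156, 28, 61, 994], [0.4591, -0.3428], 0.0039)
w ([285, 174, 39, 45, 611], [0.4365, -0.3583], 0.0102)
```

```bash
python3 -m inch '[[-0.0015,-0.0005,0.045,0],[0,0,0.045,0],[0,0,0.045,0],[0,0,0.03,0],[0,0,0.01,0],[0,0,0,0],[0,0,0,0]]' && python3 -m inch '[[0,0,0,0],[0,0,0,0],[0,0,0,0],[0,0,0,0],[0,0,0,0]]' 0 70 && python3 -m inch '[[0,0,-0.03,0],[0,0,-0.045,0],[0,0,-0.045,0],[0,0,-0.045,0],[0,0,-0.045,0],[0,0,-0.045,0],[0.01,-0.045,0,0],[0.01,-0.045,0,0],[0.01,-0.045,0,0],[0.01,-0.045,0,0],[0.01,-0.045,0,0],[0.02,-0.045,0,0]]' && python3 -m inch '[[0.02,-0.045,0,0],[0.02,-0.045,0,0],[0.013,-0.0275,0,0],[0,0,0.02,0],[0,0,0.02,0],[0,0,0,0],[0,0,0,0],[0,0,0,0]]'
```

```text
t: 64.05
eef_pos: [0.4663, -0.3457, 0.0185]
tool_rot: [0.001, 1.0, 0.001, 0.001]
contact_force: [-0.3, 0.5, 0.1]
gripper_width: 0.467
grasp_force: 0.0
t: 64.55
eef_pos: [0.4657, -0.3457, 0.0183]
tool_rot: [0.001, 1.0, 0.0, 0.001]
contact_force: [-0.6, 0.7, 7.9]
gripper_width: 0.121
grasp_force: 70.1
t: 65.75
eef_pos: [0.5335, -0.0733, 0.2723]
tool_rot: [0.001, 1.0, 0.0, 0.0]
contact_force: [0.7, -1.8, -1.1]
gripper_width: 0.117
grasp_force: 69.0
t: 66.55
eef_pos: [0.5877, 0.0427, 0.2328]
tool_rot: [-0.0, 1.0, 0.0, 0.001]
contact_force: [-0.1, -0.7, -1.5]
gripper_width: 0.122
grasp_force: 69.0
```

```bash
for i in 1; do python3 -m inch '[[0.0012,0,0.02,0],[0,0,0.008,0],[0,0,0,0],[0,0,0,0]]'; python3 -m inch '[[0,0,0.002,0],[0,0,0.001,0],[0,0,0,0]]'; for j in 1; do python3 -m inch '[[0,0,0.001,0],[0,0,0,0]]'; python3 -m inch '[[0,0,0.001,0],[0,0,0,0]]'; python3 -m inch '[[0,0,0.001,0],[0,0,0,0]]'; python3 -m inch '[[0,0,0.001,0],[0,0,0,0]]'; done; done | grep -v -e rot -e t: -e gr
```

```text
eef_pos: [0.5914, 0.0428, 0.2053]
contact_force: [6.9, -0.2, -0.8]
eef_pos: [0.592, 0.0428, 0.2034]
contact_force: [6.3, -1.0, 4.6]
eef_pos: [0.5923, 0.0427, 0.2025]
contact_force: [6.7, -0.8, 5.3]
eef_pos: [0.5923, 0.0425, 0.2014]
contact_force: [7.9, -1.1, 3.9]
eef_pos: [0.5923, 0.0425, 0.2002]
contact_force: [7.0, -1.1, 3.5]
eef_pos: [0.5923, 0.0424, 0.1991]
contact_force: [7.6, -0.8, 0.9]
```

```bash
for i in 1; do python3 -m inch '[[0.0025,0,0,0],[0,0,0,0]]'; python3 -m inch '[[0,0,0.001,0],[0,0,0,0]]'; python3 -m inch '[[0,0,0.001,0],[0,0,0,0]]';  python3 -m inch '[[0,0,0.001,0],[0,0,0,0]]'; python3 -m inch '[[0,0.0025,0,0],[0,0,0,0]]'; python3 -m inch '[[0,-0.005,0,0],[0,0,0,0]]'; python3 -m inch '[[0,0.0025,0,0],[0,0,0,0]]'; python3 -m inch '[[0.0025,0,0,0],[0,0,0,0]]'; python3 -m inch '[[-0.005,0,0,0],[0,0,0,0]]'; python3 -m inch '[[0.0025,0,0,0],[0,0,0,0]]'; done | grep -v -e rot -e t: -e gr
```

```text
eef_pos: [0.5926, 0.0425, 0.1977]
contact_force: [5.3, -1.3, 2.5]
eef_pos: [0.5927, 0.0426, 0.1973]
contact_force: [5.7, -0.9, 6.8]
eef_pos: [0.5928, 0.0426, 0.1973]
contact_force: [1.4, -2.7, 13.7]
eef_pos: [0.5929, 0.0427, 0.1972]
contact_force: [-1.3, -3.6, 20.4]
eef_pos: [0.5928, 0.0425, 0.1972]
contact_force: [0.4, 2.2, 18.8]
eef_pos: [0.5928, 0.0427, 0.1972]
contact_force: [-2.0, -7.4, 22.6]
eef_pos: [0.5928, 0.0426, 0.1972]
contact_force: [-1.3, -2.3, 19.9]
eef_pos: [0.593, 0.0427, 0.1972]
contact_force: [-9.9, -3.8, 27.2]
eef_pos: [0.5927, 0.0426, 0.1973]
contact_force: [8.1, -1.9, 13.2]
eef_pos: [0.5928, 0.0427, 0.1972]
contact_force: [-1.8, -2.7, 20.5]
```

```bash
for i in 1; do python3 -m inch '[[0,0,-0.0025,0],[0,0,0,0]]'; python3 -m inch '[[0,0.002,0,0],[0,0,0,0]]'; python3 -m inch '[[0,0.002,0,0],[0,0,0,0]]'; python3 -m inch '[[0,-0.006,0,0],[0,0,0,0]]'; python3 -m inch '[[0,-0.002,0,0],[0,0,0,0]]'; python3 -m inch '[[0,0.004,0,0],[0,0,0,0]]';  done | grep -v -e rot -e t: -e gr
```

```text
eef_pos: [0.5926, 0.0426, 0.1974]
contact_force: [4.9, -2.0, 5.3]
eef_pos: [0.5926, 0.0424, 0.1974]
contact_force: [5.6, 2.4, 4.9]
eef_pos: [0.5926, 0.042, 0.1975]
contact_force: [5.9, 5.0, 5.3]
eef_pos: [0.5926, 0.0429, 0.1974]
contact_force: [4.8, -3.7, 6.8]
eef_pos: [0.5926, 0.0434, 0.1974]
contact_force: [4.2, -7.7, 8.5]
eef_pos: [0.5926, 0.0427, 0.1974]
contact_force: [5.2, -1.2, 4.6]
```

```bash
for i in 1; do python3 -m inch '[[0.0015,0,0.0015,0],[0,0,0,0],[0,0,0,0]]'; python3 -m inch '[[0,0,0,0],[0,0,0,0],[0,0,0,0],[0,0,-0.02,0],[0,0,-0.03,0],[0,0,0,0],[0,0,0,0]]' 0.04;  python3 -m inch '[[0,0,0,0],[0,0,0,0],[0,0,0,0],[0,0,0.02,0],[0,0,0.008,0],[0,0,0,0],[0,0,0,0]]' 0; python3 -m inch '[[0,0,0.002,0],[0,0,0,0]]'; python3 -m inch '[[0,0,0.001,0],[0,0,0,0]]'; python3 -m inch '[[0,0,0.001,0],[0,0,0,0]]'; python3 -m inch '[[0,0,0.001,0],[0,0,0,0]]';  python3 -m inch '[[0,0,0.001,0],[0,0,0,0]]';  done | grep -v -e rot -e t: -e gr
```

```text
eef_pos: [0.5928, 0.0427, 0.1973]
contact_force: [-4.0, -1.9, 18.4]
eef_pos: [0.5922, 0.043, 0.2443]
contact_force: [-0.2, -0.1, 0.3]
eef_pos: [0.5921, 0.0429, 0.216]
contact_force: [0.4, -0.2, 0.3]
eef_pos: [0.5924, 0.043, 0.2148]
contact_force: [-1.4, 0.0, 3.1]
eef_pos: [0.5924, 0.043, 0.2147]
contact_force: [-3.7, -0.8, 10.3]
eef_pos: [0.5925, 0.043, 0.2147]
contact_force: [-6.5, -0.5, 16.0]
eef_pos: [0.5926, 0.043, 0.2146]
contact_force: [-9.3, -1.9, 22.9]
eef_pos: [0.5927, 0.043, 0.2146]
contact_force: [-11.3, -2.4, 28.0]
```

Same height (0.2147) and stiff: lid 4 is seated on L. Let everything rest for half a second, then go to knob L.

```bash
python3 -m inch '[[0,0,-0.02,0],[0,0,-0.04,0],[-0.02,0,0,0],[-0.04,0,0,0],[-0.04,0,0,0],[-0.033,0.002,0,0],[0,0,0.04,0],[0,0,0,0],[0,0,0,0],[0,0,0,0]]' 0.05
python3 - <<'E'
from h import *
o=bot.get_obs(); c=shot("wrist","w16"); print(o["eef_pos"],yaw(o)[0])
t=shot("top"); s=shot("side")
a=cv2.resize(c["color"][:260,:,::-1],(600,244)); b=cv2.resize(t["color"][140:260,270:450,::-1],(396,264)); d=cv2.resize(s["color"][160:340,260:410,::-1],(300,360))
im=np.zeros((600,800,3),np.uint8); im[:244,:600]=a; im[240:504,:396]=b; im[240:600,400:700]=d; cv2.imwrite("pics/m16.png",im)
E
```

```text
t: 74.95
eef_pos: [0.4606, 0.0411, 0.2314]
tool_rot: [-0.0, 1.0, 0.001, 0.001]
contact_force: [1.0, 0.6, 0.0]
gripper_width: 0.582
grasp_force: 0.0
[0.46057919 0.04108039 0.23142236] 0.06812220928393485
```

View pics/m16.png

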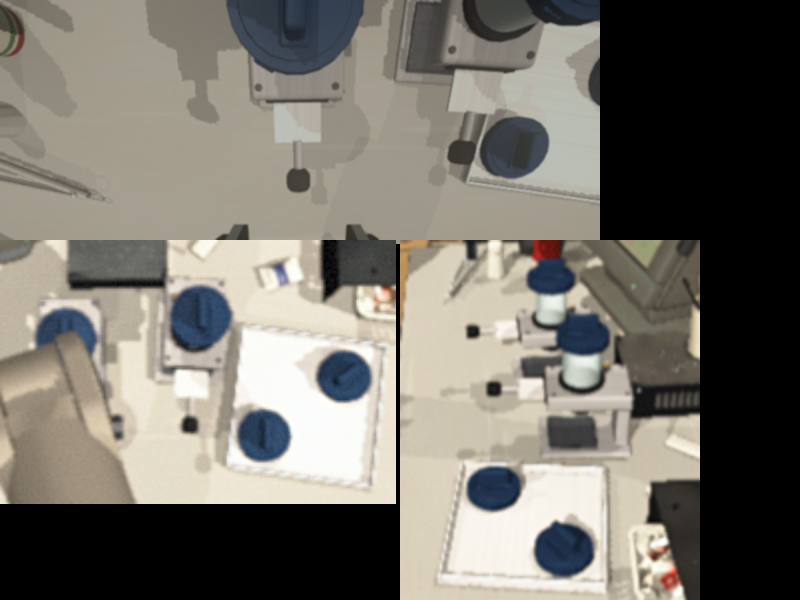

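Both canisters wear level lids, shutters out, lids 2 and 3 flat in the tray; knob L at (298,180) of the wrist part. To be sure of the absolute lid height, I'll probe lid 3's fin top (known height 0.047) the same way.

```bash
for i in 1; do python3 -m inch '[[0,0.04,0,0],[0,0.045,0,0],[0,0.045,0,0],[0,0.045,0,0],[0,0.045,0,0],[0.0185,0.045,0,0],[0,0.012,0.045,0],[0,0,0.045,0],[0,0,0.045,0],[0,0,0.03,0],[0,0,0,0],[0,0,0,0]]' 0; python3 -m inch '[[0,0,0,0],[0,0,0,0],[0,0,0,0]]'; done
```

```text
t: 76.3
eef_pos: [0.4789, -0.2363, 0.066]
tool_rot: [-0.0, 1.0, 0.001, 0.0]
contact_force: [-0.2, -0.6, 0.9]
gripper_width: 0.0
grasp_force: 0.0
t: 76.6
eef_pos: [0.4791, -0.2367, 0.0668]
tool_rot: [0.001, 1.0, 0.0, 0.001]
contact_force: [-0.1, -0.4, -0.1]
gripper_width: -0.001
grasp_force: 0.0
```

```bash
for i in 1; do python3 -m inch '[[0,-0.001,0.02,0],[0,0,0.005,0],[0,0,0,0],[0,0,0,0]]'; python3 -m inch '[[0,0,0.003,0],[0,0,0,0]]'; python3 -m inch '[[0,0,0.002,0],[0,0,0,0]]';  python3 -m inch '[[0,0,0.002,0],[0,0,0,0]]'; python3 -m inch '[[0,0,0.001,0],[0,0,0,0]]'; done | grep -v -e rot -e t: -e gr
```

```text
eef_pos: [0.4784, -0.2354, 0.0409]
contact_force: [0.1, -0.3, 0.8]
eef_pos: [0.4782, -0.2354, 0.0375]
contact_force: [-0.7, -0.6, 0.6]
eef_pos: [0.4784, -0.2354, 0.0357]
contact_force: [-1.0, 0.4, 3.9]
eef_pos: [0.4784, -0.2355, 0.0356]
contact_force: [-7.4, 3.0, 25.9]
eef_pos: [0.4785, -0.2355, 0.0355]
contact_force: [-10.8, 3.6, 35.7]
```

Offset 0.0113, so both seated lids are at rim + 9.0–9.1 mm: fully snapped. Now push the shutters home, R first.

```bash
for i in 1; do python3 -m inch '[[0,0,-0.035,0],[0,0,-0.045,0],[0,0,-0.045,0],[0.0065,-0.03,0,0],[0,-0.045,0,0],[0,-0.042,0,0],[0,0,0.035,0],[0,0,0.04,0],[0,0,0,0],[0,0,0,0],[0,0,0,0]]' 0.05; python3 -c "
from h import *
o=bot.get_obs();print(o['eef_pos'],o['contact_force'])"; done
```

```text
t: 78.9
eef_pos: [0.4857, -0.1186, 0.084]
tool_rot: [0.0, 1.0, 0.0, 0.001]
contact_force: [0.4, 0.4, -0.7]
gripper_width: 0.586
grasp_force: 0.0
[ 0.48574287 -0.11863268  0.08395201] [ 0.44761167  0.37721468 -0.74497174]
```

```bash
for i in 1; do python3 -m inch '[[0,0,0,0],[0,0,0,0],[0,0,0,0],[0,0,0,0],[0,0,0,0],[0,0,0,0]]' 0 40; python3 -m inch '[[0.006,0,0,0],[0.007,0,0,0],[0.007,0,0,0],[0.006,0,0,0],[0,0,0,0],[0,0,0,0]]'; python3 -m inch '[[0.002,0,0,0],[0,0,0,0],[0,0,0,0]]'; python3 -m inch '[[0.002,0,0,0],[0,0,0,0],[0,0,0,0]]';  done | grep -v -e rot -e t:
```

```text
eef_pos: [0.4855, -0.1194, 0.084]
contact_force: [-1.5, -2.3, 9.2]
gripper_width: 0.256
grasp_force: 38.8
eef_pos: [0.5135, -0.121, 0.0841]
contact_force: [4.6, -6.1, 1.0]
gripper_width: 0.25
grasp_force: 39.7
eef_pos: [0.5136, -0.1211, 0.0841]
contact_force: [-1.3, -5.8, 7.1]
gripper_width: 0.256
grasp_force: 40.3
eef_pos: [0.5136, -0.121, 0.084]
contact_force: [-6.8, -5.2, 13.6]
gripper_width: 0.254
grasp_force: 40.9
```

```bash
for i in 1; do python3 -m inch '[[0,0,0,0],[0,0,0,0],[0,0,-0.03,0],[0,0,-0.045,0],[-0.02,-0.03,0,0],[-0.02,-0.045,0,0],[-0.0165,-0.045,0,0],[0,-0.042,0,0],[0,0,0.035,0],[0,0,0.04,0],[0,0,0,0],[0,0,0,0]]' 0.05;  python3 -m inch '[[0,0,0,0],[0,0,0,0]]'; done
```

```text
t: 81.9
eef_pos: [0.4575, 0.044, 0.0826]
tool_rot: [-0.0, 1.0, 0.001, -0.001]
contact_force: [0.7, -0.5, 0.6]
gripper_width: 0.589
grasp_force: 0.0
t: 82.1
eef_pos: [0.4592, 0.0437, 0.084]
tool_rot: [-0.0, 1.0, 0.0, 0.002]
contact_force: [0.4, -0.8, -0.2]
gripper_width: 0.583
grasp_force: 0.0
```

```bash
for i in 1; do python3 -m inch '[[-0.001,0.003,0,0],[0,0,0,0]]'; python3 -m inch '[[0,0,0,0],[0,0,0,0],[0,0,0,0],[0,0,0,0],[0,0,0,0],[0,0,0,0]]' 0 40; python3 -m inch '[[0.006,0,0,0],[0.007,0,0,0],[0.007,0,0,0],[0.006,0,0,0],[0,0,0,0],[0,0,0,0]]'; python3 -m inch '[[0.002,0,0,0],[0,0,0,0],[0,0,0,0]]'; python3 -m inch '[[0.002,0,0,0],[0,0,0,0],[0,0,0,0]]';  done | grep -v -e rot -e t:
```

```text
eef_pos: [0.4571, 0.0401, 0.083]
contact_force: [1.1, -0.3, -0.7]
gripper_width: 0.587
grasp_force: 0.0
eef_pos: [0.4569, 0.0401, 0.0827]
contact_force: [-2.5, -2.7, 5.7]
gripper_width: 0.255
grasp_force: 38.9
eef_pos: [0.4849, 0.0406, 0.0828]
contact_force: [6.2, -2.4, -1.7]
gripper_width: 0.255
grasp_force: 39.8
eef_pos: [0.4849, 0.0406, 0.0828]
contact_force: [0.5, -1.2, 5.0]
gripper_width: 0.253
grasp_force: 40.4
eef_pos: [0.4849, 0.0406, 0.0826]
contact_force: [-6.2, -1.9, 12.3]
gripper_width: 0.253
grasp_force: 41.1
```

```bash
python3 -m inch '[[0,0,0,0],[0,0,0,0],[0,0,-0.03,0],[0,0,-0.045,0],[0,0,-0.045,0],[0,0.02,-0.045,0],[-0.02,0.03,-0.03,0],[0,0.03,0,0],[0,0,0,0],[0,0,0,0],[0,0,0,0],[0,0,0,0]]' 0.05
python3 - <<'E'
from h import *
o=bot.get_obs(); print(o["eef_pos"])
c=shot("wrist")
for l in lids(c,lo=400): print("w",l)
for l in lids(shot("top"),lo=150): print("t",l)
# dark knobs
g=cv2.cvtColor(c["color"],cv2.COLOR_RGB2GRAY); m=(g<60).astype(np.uint8); m[235:]=0
n,lab,st,ce=cv2.connectedComponentsWithStats(m)
for i in range(1,n):
    if 80<st[i,4]<1500: print("dark",st[i].tolist(),ray(c,*ce[i],.1).round(3))
E
```

```text
t: 85.3
eef_pos: [0.4667, -0.038, 0.2768]
tool_rot: [-0.0, 1.0, 0.002, -0.001]
contact_force: [0.3, 0.1, 0.5]
gripper_width: 0.582
grasp_force: 0.0
[ 0.46672688 -0.03803573  0.27677683]
w ([143, 0, 116, 93, 7798], [0.5986, 0.114], 0.0254)
w ([397, 0, 112, 49, 3494], [0.6476, -0.1982], 0.018)
w ([542, 76, 65, 44, 952], [0.5682, -0.3548], 0.0014)
t ([348, 161, 27, 26, 407], [0.6588, -0.1496], 0.0041)
t ([287, 171, 25, 28, 450], [0.6266, 0.053], 0.0054)
t ([415, 191, 24, 22, 415], [0.563, -0.3543], 0.0026)
t ([379, 217, 23, 23, 422], [0.4758, -0.2354], 0.0028)
dark [380, 0, 73, 61, 1306] [ 0.608 -0.119  0.1  ]
dark [225, 22, 39, 68, 584] [0.58  0.028 0.1  ]
dark [558, 66, 47, 36, 545] [ 0.564 -0.296  0.1  ]
```

```bash
python3 -c "
from station import bot; print(bot.hand_in())"
```

```text
the job is handed in; nothing more can be done
None
```

I handed the job in at about 85 s: lid 4 is on the left dispenser and lid 1 on the right, both at the snapped height by probing; both shutters are pushed home, and spare lids 2 (never tried) and 3 lie in the tray. The slow pulls before my final presses showed little resistance and I didn't repeat them, and the hand-in gave no verdict.

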